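# Load the potted sensor housing into the empty curing bay

### The arm

A 6-joint arm with a two-finger parallel gripper is mounted at the origin on the work surface. World frame = base frame: x ahead of the robot, y to its left, z up, the work surface at z = 0. Lengths are in m, angles in rad, forces in N, time in s.
With the tool pointing down it reaches from about 0.425 to 0.95 m from the base axis. Payload 3.5 kg.
Tool frame: the origin (TCP) lies on the mounting face of the last link; the fingertips stand 173 mm ahead of it and the grasp point (between the pads) lies 155 mm ahead of it; z points along the fingers, x is the direction in which the jaws open and shut, and the axes are right-handed (so a half turn about z gives the same grasp; the last joint's range is limited). The gripper opens to 85 mm and grips with 20 to 120 N. Pads are 22 mm wide; open, the fingers measure 114 mm over their backs; the gripper's body (76 mm by 85 mm) begins 54 mm behind the grasp point. The pads swing forward as they close: fully open they stand 13 mm farther back than shut.
Start: joints at [0.962, 0.286, 1.577, -0, 1.279, -0.15], TCP at [0.299, 0.605, 0.405] pointing down, gripper open.
Joint ranges: [-2.77, 2.77], [-0.9, 2.22], [0.21, 2.48], [-1.53, 4.67], [0.24, 2.81], [-2.84, 2.84]. Speed limits (rad/s): [2.79, 2.79, 3.14, 3.14, 3.14, 3.14].

### API

Orientations are given as a unit quaternion [x, y, z, w].
In Python, from plant import get_state, read_camera, sign_off gives the robot as it stands.
- The arm moves only by the shell command python3 -m jog 'ROWS' [FORCE]. ROWS is JSON, a list of rows, each an object of numbers: "grip": the closure, from 0 (fully open) to 1 (shut); "x", "y", "z": the shift along the tool's x, y, z in mm; "rx", "ry", "rz": the turn, a rotation vector about the tool's x, y, z in degrees. A call has 1 to 8 rows; each row shifts and turns the commanded pose from where the row before left it, along the tool's axes as they then stand; what a row does not reach is not made up. A row lasts 1/12 s, in which the tool goes at most 41.7 mm and 7.16 degrees, less where a joint would pass 70% of its speed; a pose out of reach is approached as far as the arm can. A call with a gripper value outside its range is refused whole. The fingers move at their own pace and stop on an object; FORCE is the grip in N (left out, the last holds). Time passes only in rows, so rows that do not move let the fingers close. It gives the time, the measured TCP pose, the force and the opening at its end, in the units of the state.
- get_state(): the state, without advancing time (a new reading comes with each control period).
- read_camera(name): name is "scene" or "top" or "wrist"; returns a dict with "frame" (384x512x3 uint8, red, green, blue), "intrinsics" (3x3 intrinsics, pixels), "R" (3x3) and "t" (3): a world point X has camera coordinates R X + t. Camera axes: x right, y down, z forward; pixel columns grow to the right and rows downward; lengths in m; the calibration is good to about 2 mm. A picture is of the moment at which its call begins. There is no depth.
- sign_off(): hands the job in, once; it reports no verdict.
The state is a dict: "time": time; "qpos": joint angles; "dq": joint speeds; "joint_efforts": joint torques, N m; "eef_pos": TCP position; "tcp_rot": TCP orientation; "contact_force": force on the tool from outside, world axes, zero at the start; "wrist_torque": the same for the moment, N m; "opening": opening from 0.0 (shut) to 1.0 (fully open).
Only numpy, scipy, OpenCV 4.12 (cv2) and the standard library are available. Lean on these libraries where they do the work, as an engineer would, in place of code of your own. Each camera call takes 0.05 s, during which the arm holds its last target.

### The job

Of the two bays of the curing frame one already holds a housing: draw the gate plate of the empty bay up out of its slots and lay it flat on the cork mat, without dropping it. Then slide the freshly potted housing (the filled one standing out on the bench, not the hollow shell) along the bench into that empty bay, right in past the gate's slots, keeping it upright and never lifting it off the bench, because its resin is still wet. Leave the occupied bay's gate in place and do not disturb the other things on the bench, the mat or in the frame.

Things in the scene. Friction and masses are not known exactly. Their poses are not given: they have to be found in the camera images.
- rack: Grey fixed frame without floor or roof: 3 side walls and a back wall, 60 high, form two bays 106 wide. Origin on the bench midway between them. Own -x is the open front (about world -y), own y runs across the bays. Side walls 12 thick at own y -118, 0, +118, own x -74 to +56; back wall's inner face at x +42. Gate slots 12 wide at x -62, between 6 mm strips that narrow each mouth to 90
- bay0 (a point): Point on the bench in the middle of bay 0, axes like the rack's, at rack own (-4, +59, 0). A housing against the back wall stands at x = +11 mm from it, one just clear of the gate's slot (x -64 to -52 from here) at x = -16
- bay1 (a point): The same point of bay 1, at rack own (-4, -59, 0). A thin white paper disc, 72 across, lies flat in whichever bay is empty
- gate0: Gate of bay 0: flat aluminium plate 8 thick (own x) x 102 wide (own y) x 80 high (own z), standing on the bench in its slots, its top 20 mm above the frame's walls. Origin: middle of its lower edge. Loose in the slot, 120 g
- gate1: Gate of bay 1, the same plate; origin: middle of its lower edge
- gate0_mid (a point): Centre of gate 0, 40 mm above its lower edge
- gate1_mid (a point): Centre of gate 1, 40 mm above its lower edge
- housing: The freshly potted sensor housing: black round body 70 diameter, 52 high, filled to the top (flat dark face with a 26 mm brass disc), thread lines round its upper half; stands on the bench between mat and frame; about 400 g. Origin: centre of its underside
- cured: An identical housing standing in one of the two bays, behind its gate; must stay there. Origin: centre of its underside
- shell: Empty housing shell: the same black round body, 70 diameter, 55 high, but hollow and open at the top; stands on the bench, bystander. Origin: centre of its underside
- jar: Flux jar with white lid, 66 diameter, 60 high, stands on the bench, bystander. Origin: centre of its underside
- mat: Cork mat, fixed, 260 (own x) x 180 (own y) x 3 thick; origin at the centre of its underside
- reel: Solder reel, 56 diameter, 44 high, standing at one end of the mat, bystander. Origin: centre of its underside
- driver: Screwdriver lying along its own y near the other end of the mat: black handle 20 wide, 20 high from own y -75 to +5, blade to +70. Bystander. Origin: underside, near its middle

How it is judged:
By the outcome, as a careful person would: the job done as asked, in the order asked, and still so for the second after the job is handed in, with the robot touching nothing.
It also fails if it takes over 72 s, if anything falls off the work surface, if the arm or the gripper's body presses on something with over 40 N, if the wrist force passes 120 N, or if a joint passes its speed limit or range.

## Working session

There is one attempt and no reset: what is moved stays moved. The work goes in short steps, Python scripts to look and compute and a shell command to move; the robot and the scene stay as the last step left them, time stands still between calls to the robot, and variables do not carry over. Pictures are saved under pics/ and viewed, and the job is handed in when it is done.

```bash
ls; mkdir -p pics; python3 - <<'E'
from plant import *
import cv2
s=get_state();print(s)
for n in("scene","top","wrist"):
    c=read_camera(n);cv2.imwrite(f"pics/a_{n}.png",c["frame"][:,:,::-1]);print(n,c["intrinsics"],c["R"],c["t"])
E
```

```text
pics
{'time': 0.0, 'qpos': array([ 9.61999614e-01,  2.87170394e-01,  1.57817098e+00, -3.76497560e-06,
        1.27858481e+00, -1.50008146e-01]), 'dq': array([ 0.00251535,  0.00092867, -0.00107269, -0.0004821 , -0.00082918,
        0.00064404]), 'joint_efforts': array([ 2.79058522e-04, -4.05971503e+01, -2.92633027e+01, -9.05248339e-05,
        5.64627306e-03,  1.28009961e-05]), 'eef_pos': array([0.29876575, 0.60500066, 0.4033468 ]), 'tcp_rot': array([ 8.49370159e-01,  5.27796336e-01, -1.07120607e-03,  4.62450243e-04]), 'contact_force': array([ 0.83275719, -0.54878168,  0.20238184]), 'wrist_torque': array([ 0.02466033, -0.00025103,  0.0130285 ]), 'opening': 1.0013107945170248}
scene [[399.08129996   0.         261.73585766]
 [  0.         399.08129996 192.7753989 ]
 [  0.           0.           1.        ]] [[ 0.04741867  0.9987708   0.01443443]
 [ 0.8009132  -0.02938171 -0.59805916]
 [-0.59689992  0.03991989 -0.80132196]] [ 0.03076594 -0.38776991  1.40327808]
top [[357.73042969   0.         255.85528077]
 [  0.         357.73042969 181.62671837]
 [  0.           0.           1.        ]] [[ 0.11811511 -0.99299719  0.00232478]
 [-0.97228639 -0.11612665 -0.20291324]
 [ 0.20176225  0.02170677 -0.97919396]] [-0.12804734  0.54995422  0.91944839]
wrist [[313.07640934   0.         248.87141724]
 [  0.         313.07640934 191.6223362 ]
 [  0.           0.           1.        ]] [[ 0.44267664  0.89667909 -0.00200188]
 [ 0.86557893 -0.42673795  0.26204549]
 [ 0.23411643 -0.1177342  -0.96505345]] [-0.67347324 -0.03419343  0.37801873]
```

View pics/a_scene.png

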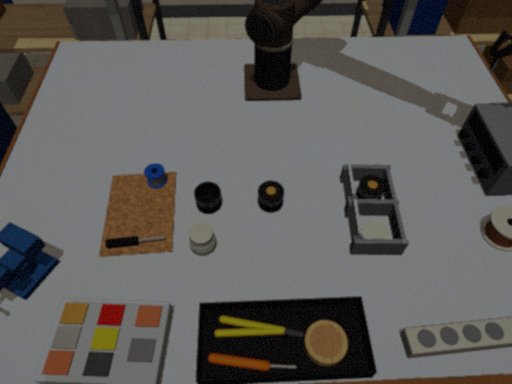

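View pics/a_top.png

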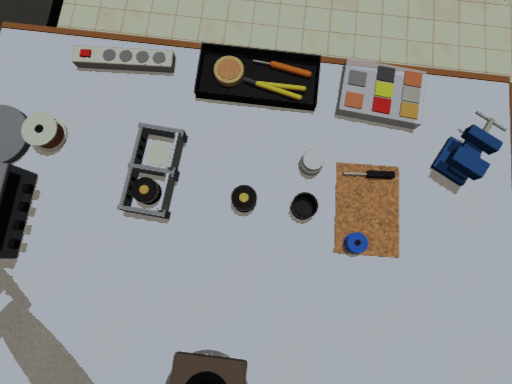

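View pics/a_wrist.png

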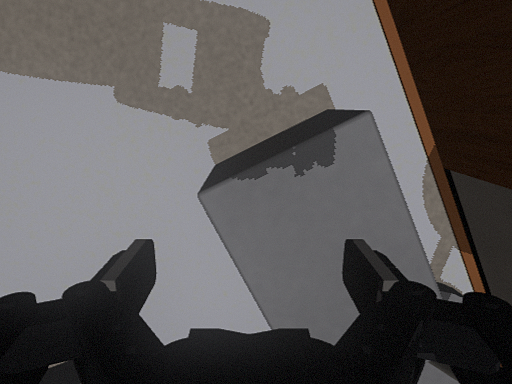

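```bash
cat > h.py <<'E'
import numpy as np, cv2, json
from plant import *
from scipy.spatial.transform import Rotation as Ro
def snap(n,fn=None):
    c=read_camera(n); 
    if fn: cv2.imwrite(f"pics/{fn}.png",c["frame"][:,:,::-1]); np.savez(f"pics/{fn}.npz",K=c["intrinsics"],R=c["R"],t=c["t"],f=c["frame"])
    return c
def load(fn): return np.load(f"pics/{fn}.npz")
def ray(c,u,v,z):
    K,R,t=c["K"],c["R"],c["t"]
    d=R.T@np.linalg.inv(K)@[u,v,1]; o=-R.T@t
    return o+d*(z-o[2])/d[2]
def proj(c,X):
    p=c["R"]@np.asarray(X)+c["t"]; p=c["K"]@p; return p[:2]/p[2]
def crop(fn,x0,y0,x1,y1,s,out,marks=()):
    im=cv2.imread(f"pics/{fn}.png")[y0:y1,x0:x1]
    im=cv2.resize(im,None,fx=s,fy=s,interpolation=cv2.INTER_CUBIC)
    im=cv2.convertScaleAbs(im,alpha=1.4,beta=15)
    for m in marks: cv2.circle(im,(int((m[0]-x0)*s),int((m[1]-y0)*s)),2,(0,0,255),-1)
    for x in range(x0-x0%10+10,x1,10): cv2.putText(im,str(x),(int((x-x0)*s),8),0,.3,(0,255,0)); cv2.line(im,(int((x-x0)*s),10),(int((x-x0)*s),15),(0,255,0))
    for y in range(y0-y0%10+10,y1,10): cv2.putText(im,str(y),(0,int((y-y0)*s)),0,.3,(0,255,0)); cv2.line(im,(20,int((y-y0)*s)),(25,int((y-y0)*s)),(0,255,0))
    cv2.imwrite(f"pics/{out}.png",im)
E
python3 - <<'E'
from h import *
snap("top","t0");snap("scene","s0")
crop("t0",110,115,200,225,5,"t0r")
crop("s0",330,150,415,265,5,"s0r")
crop("t0",220,130,410,265,4,"t0m")
E
```

```text
(no output)
```

View pics/t0r.png

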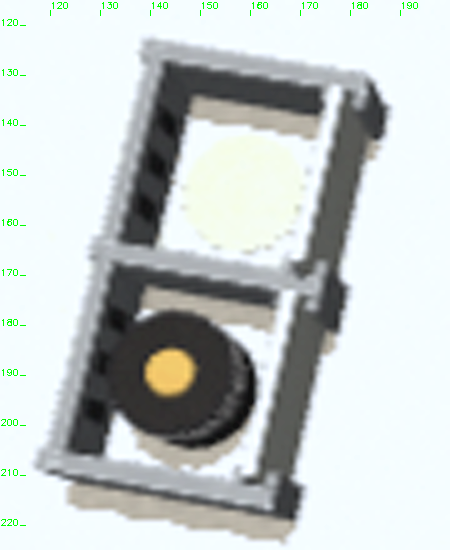

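View pics/s0r.png

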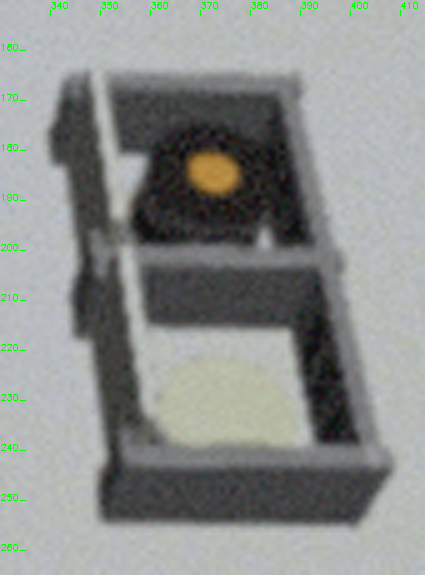

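View pics/t0m.png

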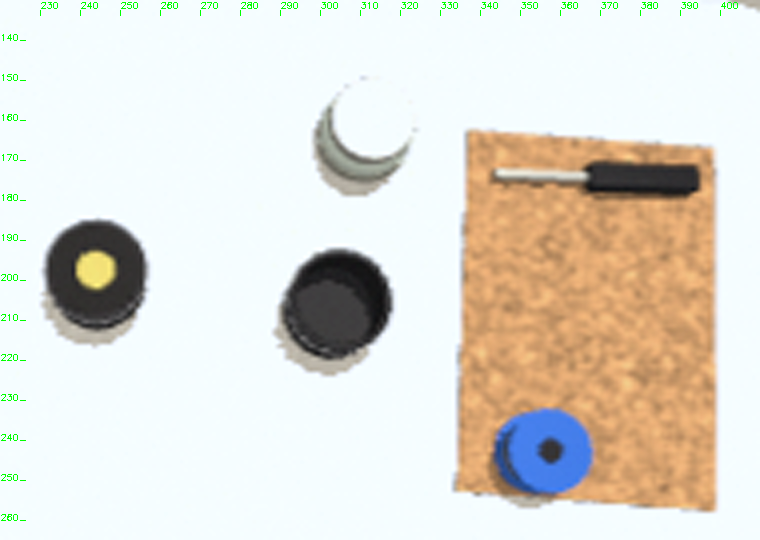

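```bash
cat > loc.py <<'E'
from h import *
from scipy.optimize import least_squares
t=load("t0");s=load("s0")
obs=[(t,(138.5,122.5),(56,-124)),(t,(117,208.5),(56,124)),(t,(163.5,215.5),(-74,124)),(t,(183.5,131),(-74,-124)),(s,(407.5,241.5),(56,-124)),(s,(388,165),(56,124)),(s,(344,165),(-74,124)),(s,(352,244),(-74,-124))]
def f(p,full=False):
    r=[]
    for c,uv,o in obs:
        a=p[2];X=[p[0]+(np.cos(a)*o[0]-np.sin(a)*o[1])/1000,p[1]+(np.sin(a)*o[0]+np.cos(a)*o[1])/1000,.06]
        r+=list(proj(c,X)-uv)
    return np.array(r)
q=least_squares(f,[.6,.35,1.5],loss='soft_l1')
print("rack",q.x,np.degrees(q.x[2]));print(f(q.x).reshape(-1,2).round(1))
def own(o,z=0):
    p=q.x;a=p[2];return np.array([p[0]+(np.cos(a)*o[0]-np.sin(a)*o[1])/1000,p[1]+(np.sin(a)*o[0]+np.cos(a)*o[1])/1000,z])
print("gate1",own((-62,-59)),"bay1",own((-4,-59)))
print("housing",ray(t,243,197.2,.052),)
print("cured",ray(t,143.5,189.5,.052),ray(s,372.5,184,.052))
print("shell",ray(t,304,204.5,.055),"jar",ray(t,312,158.5,.06),"reel",ray(t,357.5,242.5,.044))
print("mat",[ray(t,*u,.003).round(4) for u in((336.5,163),(398,167),(399,257),(334,252))])
print("driver",[ray(t,*u,.01).round(4) for u in((343,174),(367,175),(394,175))])
E
python3 loc.py; python3 -c "
from h import *
crop('s0',90,160,300,260,3.6,'s0m')"
```

```text
rack [0.56414285 0.23597321 1.51478135] 86.79057826166782
[[ 0.3 -0.3]
 [-0.3  0. ]
 [ 0.6  1.5]
 [ 0.5 -1.2]
 [ 0.2  2.1]
 [ 0.8 -0.2]
 [-2.1 -0.9]
 [ 1.4 -1.2]]
gate1 [0.6195792 0.1707673 0.       ] bay1 [0.62282637 0.22867633 0.        ]
housing [ 0.51513573 -0.03238702  0.052     ]
cured [0.50407395 0.23965344 0.052     ] [0.50246428 0.24230915 0.052     ]
shell [ 0.51438657 -0.19843492  0.055     ] jar [ 0.64352527 -0.20810779  0.06      ] reel [ 0.43110757 -0.35104059  0.044     ]
mat [array([ 0.6552, -0.2877,  0.003 ]), array([ 0.6644, -0.4662,  0.003 ]), array([ 0.408 , -0.4787,  0.003 ]), array([ 0.4003, -0.2993,  0.003 ])]
driver [array([ 0.6228, -0.3072,  0.01  ]), array([ 0.628 , -0.3759,  0.01  ]), array([ 0.6372, -0.4531,  0.01  ])]
```

View pics/s0m.png

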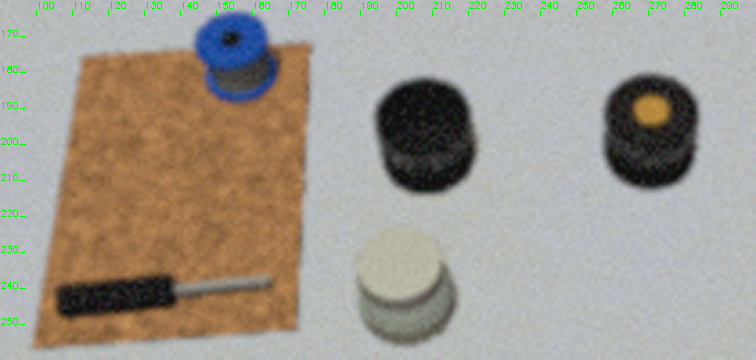

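```bash
cat >> h.py <<'E'
def Rt(az,tilt=0):
    "tool-down rotation with tool x at azimuth az deg, then tilted by tilt deg about tool y"
    a=np.radians(az);x=np.array([np.cos(a),np.sin(a),0]);z=np.array([0,0,-1.]);y=np.cross(z,x)
    return Ro.from_matrix(np.c_[x,y,z])*Ro.from_euler('y',tilt,degrees=True)
def st():
    s=get_state();R=Ro.from_quat(s["tcp_rot"]);p=s["eef_pos"]
    x=R.as_matrix()[:,0]
    print("t%.2f"%s["time"],"tcp",p.round(4),"xaz %.2f"%np.degrees(np.arctan2(x[1],x[0])),"z",R.as_matrix()[:,2].round(4),"F",s["contact_force"].round(1),"open %.3f"%s["opening"],"q",s["qpos"].round(3))
    open("log.txt","a").write(json.dumps([s["qpos"].tolist(),p.tolist(),s["tcp_rot"].tolist()])+"\n")
    return p,R
def plan(pos,Rtar):
    p,R=st();d=(R.inv()*Rtar).as_rotvec(degrees=True)
    print("rot first (deg)",d.round(2)," then shift tool mm",(Rtar.inv().apply(np.array(pos)-p)*1000).round(1)," / shift in current axes",(R.inv().apply(np.array(pos)-p)*1000).round(1))
E
python3 - <<'E'
from h import *
for az in (86.8,-93.2): plan([.6196,.13,.40],Rt(az))
t=load("t0")
print([ (n,ray(t,*u,.03).round(3)) for n,u in dict(board1=(338,115),board2=(418,127),vise=(434,165),vise2=(465,183),traycorner=(318,108)).items()])
E
```

```text
t0.25 tcp [0.2988 0.6051 0.404 ] xaz 63.71 z [-6.e-04 -1.e-03 -1.e+00] F [-0.6 -0.9 -0.2] open 1.002 q [ 0.962  0.287  1.577 -0.     1.279 -0.15 ]
rot first (deg) [-2.000e-02  6.000e-02 -2.309e+01]  then shift tool mm [-456.5  346.8    4. ]  / shift in current axes [-283.9  498.     4.3]
t0.25 tcp [0.2988 0.6051 0.404 ] xaz 63.71 z [-6.e-04 -1.e-03 -1.e+00] F [-0.6 -0.9 -0.2] open 1.002 q [ 0.962  0.287  1.577 -0.     1.279 -0.15 ]
rot first (deg) [9.0000e-02 3.0000e-02 1.5691e+02]  then shift tool mm [ 456.5 -346.8    4. ]  / shift in current axes [-283.9  498.     4.3]
[('board1', array([ 0.792, -0.276,  0.03 ])), ('board2', array([ 0.783, -0.509,  0.03 ])), ('vise', array([ 0.674, -0.557,  0.03 ])), ('vise2', array([ 0.632, -0.645,  0.03 ])), ('traycorner', array([ 0.807, -0.216,  0.03 ]))]
```

```bash
python3 -m jog '[{"rz":-5.77},{"rz":-5.77},{"rz":-5.77},{"rz":-5.77},{"x":-28.5,"y":21.7},{"x":-28.5,"y":21.7},{"x":-28.5,"y":21.7},{"x":-28.5,"y":21.7}]' 
python3 -m jog '[{"x":-28.5,"y":21.7},{"x":-28.5,"y":21.7},{"x":-28.5,"y":21.7},{"x":-28.5,"y":21.7},{"x":-28.5,"y":21.7},{"x":-28.5,"y":21.7},{"x":-28.5,"y":21.7},{"x":-28.5,"y":21.7}]' 
python3 -m jog '[{"x":-28.5,"y":21.7},{"x":-28.5,"y":21.7},{"x":-28.5,"y":21.7},{"x":-28.5,"y":21.7},{"x":0},{"x":0}]' 
python3 - <<'E'
from h import *
st();c=snap("wrist","w1"); print(-c["R"].T@c["t"],c["R"][2])
E
```

```text
t0.25 tcp [0.2988 0.6051 0.404 ] xaz 63.71 z [-6.e-04 -1.e-03 -1.e+00] F [-0.6 -0.9 -0.2] open 1.002 q [ 0.962  0.287  1.577 -0.     1.279 -0.15 ]
[0.23930918 0.63392045 0.37300248] [ 0.23467801 -0.1169287  -0.96501498]$[0]: bad value
$[0]: bad value
$[0]: bad value
```

View pics/w1.png

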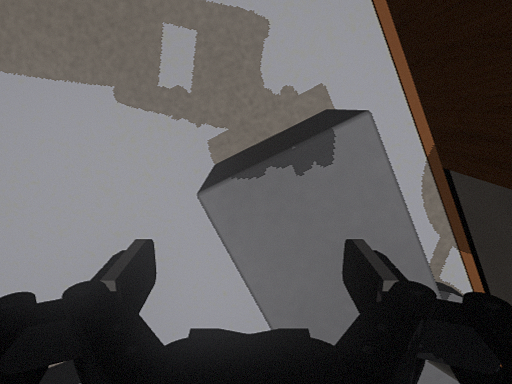

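```bash
python3 -m jog '[{"grip":0,"rz":-5.77},{"grip":0,"rz":-5.77}]'; python3 -m jog '[{"grip":0,"x":0,"y":0,"z":0,"rx":0,"ry":0,"rz":-5.77}]' 
```

```text
time: 0.38
eef_pos: [0.2989, 0.6052, 0.4045]
tcp_rot: [0.821, 0.57, -0.0, 0.0]
contact_force: [0.6, -0.4, 0.1]
opening: 0.999$[0]: bad value
```

```bash
python3 -m jog '[{"grip":0,"x":0,"y":0,"z":0,"rx":0,"ry":0,"rz":-5.77},{"grip":0,"x":0,"y":0,"z":0,"rx":0,"ry":0,"rz":-5.77},{"grip":0,"x":0,"y":0,"z":0,"rx":0,"ry":0,"rz":-5.77},{"grip":0,"x":-28.5,"y":21.7,"z":0,"rx":0,"ry":0,"rz":0},{"grip":0,"x":-28.5,"y":21.7,"z":0,"rx":0,"ry":0,"rz":0},{"grip":0,"x":-28.5,"y":21.7,"z":0,"rx":0,"ry":0,"rz":0},{"grip":0,"x":-28.5,"y":21.7,"z":0,"rx":0,"ry":0,"rz":0},{"grip":0,"x":-28.5,"y":21.7,"z":0,"rx":0,"ry":0,"rz":0}]' 
python3 -m jog '[{"grip":0,"x":-28.5,"y":21.7,"z":0,"rx":0,"ry":0,"rz":0},{"grip":0,"x":-28.5,"y":21.7,"z":0,"rx":0,"ry":0,"rz":0},{"grip":0,"x":-28.5,"y":21.7,"z":0,"rx":0,"ry":0,"rz":0},{"grip":0,"x":-28.5,"y":21.7,"z":0,"rx":0,"ry":0,"rz":0},{"grip":0,"x":-28.5,"y":21.7,"z":0,"rx":0,"ry":0,"rz":0},{"grip":0,"x":-28.5,"y":21.7,"z":0,"rx":0,"ry":0,"rz":0},{"grip":0,"x":-28.5,"y":21.7,"z":0,"rx":0,"ry":0,"rz":0},{"grip":0,"x":-28.5,"y":21.7,"z":0,"rx":0,"ry":0,"rz":0}]' 
python3 - <<'E'
from h import *
st();c=snap("wrist","w2"); print(-c["R"].T@c["t"],c["R"][2])
E
```

```text
time: 1.05
eef_pos: [0.3998, 0.4555, 0.4048]
tcp_rot: [0.726, 0.687, 0.0, 0.0]
contact_force: [-0.3, 0.6, 0.9]
opening: 0.995
time: 1.72
eef_pos: [0.5605, 0.2179, 0.4049]
tcp_rot: [0.727, 0.687, 0.0, 0.0]
contact_force: [0.7, 0.6, 0.5]
opening: 1.001
t1.72 tcp [0.5605 0.2179 0.4049] xaz 86.79 z [ 3.e-04  1.e-04 -1.e+00] F [0.7 0.6 0.5] open 1.001 q [ 0.202  0.126  1.764  0.     1.252 -1.313]
[0.4942478  0.22112089 0.37380522] [ 0.26225716 -0.01460824 -0.96488745]
```

View pics/w2.png

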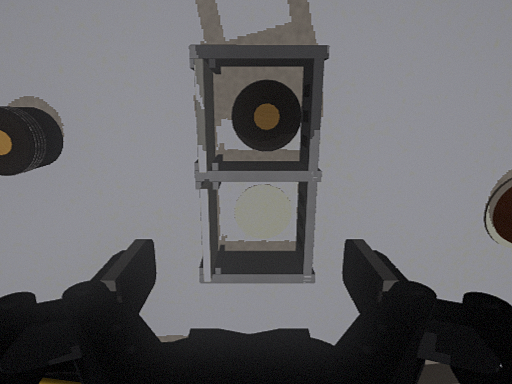

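```bash
python3 -c "
from h import *
crop('w2',180,30,340,290,2.3,'w2r')
crop('w2',185,165,265,290,4.6,'w2g')"
```

```text
(no output)
```

View pics/w2r.png

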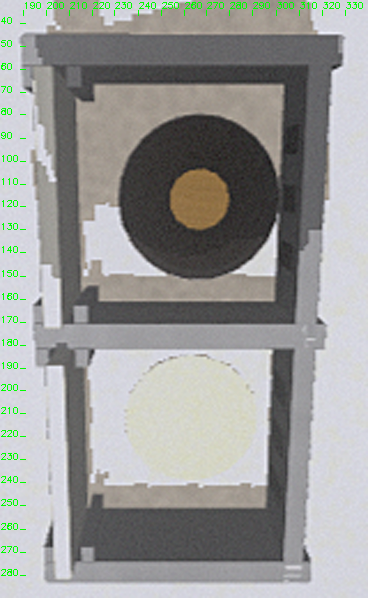

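View pics/w2g.png

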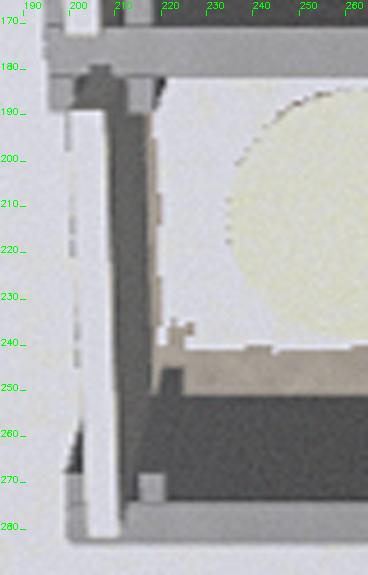

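```bash
cat > loc2.py <<'E'
from h import *
from scipy.optimize import least_squares
w=load("w2")
obs=[(w,(199.5,282.5),(-74,-124)),(w,(314.5,282),(56,-124)),(w,(189.5,44.5),(-74,124)),(w,(329,44.5),(56,124))]
def own(p,o,z=0.06):
    a=p[2];return np.array([p[0]+(np.cos(a)*o[0]-np.sin(a)*o[1])/1000,p[1]+(np.sin(a)*o[0]+np.cos(a)*o[1])/1000,z])
f=lambda p:np.array([proj(c,own(p,o))-uv for c,uv,o in obs]).ravel()
q=least_squares(f,[.56,.23,1.5]).x
print("rack",q,np.degrees(q[2]),f(q).round(1))
print("gate1",own(q,(-62,-59),0),"bay1",own(q,(-4,-59),0))
g=[ray(w,*u,.08) for u in((200,189),(207.5,189),(203.5,281.5),(211,281.5))]
print("gate top pts",np.round(g,4),np.mean(g,0))
e=(g[3]+g[2]-g[1]-g[0]);print("gate az normal",np.degrees(np.arctan2(e[1],e[0]))+90)
print("cured",ray(w,266.5,116.5,.052),"disc",ray(w,263.5,210.5,0))
E
python3 loc2.py
```

```text
rack [0.56369261 0.2356689  1.51411   ] 86.75211284049253 [-0.   0.6  0.2  1.2 -0.9 -0.6  0.8 -0.5]
gate1 [0.61908517 0.17042579 0.        ] bay1 [0.62237122 0.22833263 0.        ]
gate top pts [[0.5688 0.1695 0.08  ]
 [0.5692 0.1767 0.08  ]
 [0.6696 0.1634 0.08  ]
 [0.67   0.1713 0.08  ]] [0.61940182 0.17022464 0.08      ]
gate az normal 86.72932434425796
cured [0.5049659  0.23819301 0.052     ] disc [0.62145084 0.23246349 0.        ]
```

```bash
python3 -c "
from h import *
plan([.6193,.1703,.228],Rt(86.75))"
```

```text
t1.77 tcp [0.5635 0.2134 0.4049] xaz 86.54 z [ 0.0033 -0.004  -1.    ] F [ 2.  -3.5 -0.3] open 0.999 q [ 0.194  0.128  1.761 -0.005  1.25  -1.315]
rot first (deg) [ 0.2   0.22 -0.21]  then shift tool mm [-39.9  58.2 176.9]  / shift in current axes [-39.   57.7 177.3]
```

```bash
python3 -m jog '[{"grip":0,"x":-18,"y":25,"z":20,"rx":0,"ry":0,"rz":0},{"grip":0,"x":-18,"y":25,"z":20,"rx":0,"ry":0,"rz":0},{"grip":0,"x":0,"y":0,"z":0,"rx":0,"ry":0,"rz":0},{"grip":0,"x":0,"y":0,"z":0,"rx":0,"ry":0,"rz":0},{"grip":0,"x":0,"y":0,"z":0,"rx":0,"ry":0,"rz":0}]' 
python3 -c "
from h import *
plan([.6193,.1703,.228],Rt(86.75))"
```

```text
time: 2.18
eef_pos: [0.6076, 0.181, 0.3647]
tcp_rot: [0.727, 0.687, -0.0, -0.0]
contact_force: [-0.2, -0.3, 0.5]
opening: 1.005
t2.18 tcp [0.6076 0.181  0.3647] xaz 86.78 z [-6.e-04  3.e-04 -1.e+00] F [-0.2 -0.3  0.5] open 1.005 q [ 0.13   0.231  1.718  0.     1.193 -1.385]
rot first (deg) [-0.03 -0.02  0.03]  then shift tool mm [-10.   12.3 136.7]  / shift in current axes [-10.   12.4 136.7]
```

```bash
python3 -m jog '[{"grip":0,"x":-5,"y":6.2,"z":10,"rx":0,"ry":0,"rz":0},{"grip":0,"x":-5,"y":6.1,"z":15,"rx":0,"ry":0,"rz":0},{"grip":0,"x":0,"y":0,"z":25,"rx":0,"ry":0,"rz":0},{"grip":0,"x":0,"y":0,"z":25,"rx":0,"ry":0,"rz":0},{"grip":0,"x":0,"y":0,"z":15,"rx":0,"ry":0,"rz":0},{"grip":0,"x":0,"y":0,"z":10,"rx":0,"ry":0,"rz":0},{"grip":0,"x":0,"y":0,"z":0,"rx":0,"ry":0,"rz":0},{"grip":0,"x":0,"y":0,"z":0,"rx":0,"ry":0,"rz":0}]' 
python3 -c "
from h import *
plan([.6193,.1703,.228],Rt(86.75))
snap('wrist','w3')"
```

```text
time: 2.85
eef_pos: [0.6194, 0.1702, 0.2643]
tcp_rot: [0.726, 0.687, -0.0, -0.0]
contact_force: [0.4, 0.3, 0.9]
opening: 1.001
t2.85 tcp [0.6194 0.1702 0.2643] xaz 86.82 z [-7.e-04 -1.e-04 -1.e+00] F [0.4 0.3 0.9] open 1.001 q [ 0.11   0.359  1.757 -0.     1.026 -1.405]
rot first (deg) [-0.04  0.01  0.07]  then shift tool mm [ 0.1 -0.1 36.3]  / shift in current axes [ 0.1 -0.1 36.3]
```

View pics/w3.png

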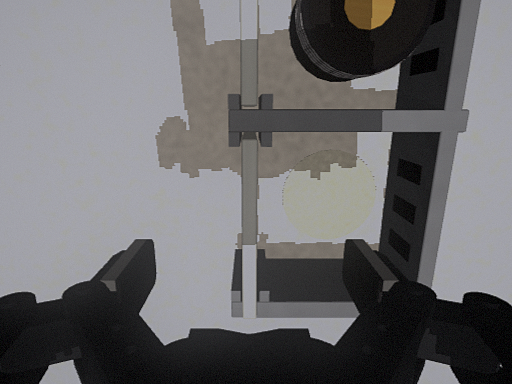

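```bash
python3 -m jog '[{"grip":0,"x":0,"y":0,"z":18,"rx":0,"ry":0,"rz":0},{"grip":0,"x":0,"y":0,"z":18,"rx":0,"ry":0,"rz":0},{"grip":0,"x":0,"y":0,"z":0,"rx":0,"ry":0,"rz":0},{"grip":0.5,"x":0,"y":0,"z":0,"rx":0,"ry":0,"rz":0},{"grip":0.8,"x":0,"y":0,"z":0,"rx":0,"ry":0,"rz":0},{"grip":1,"x":0,"y":0,"z":0,"rx":0,"ry":0,"rz":0},{"grip":1,"x":0,"y":0,"z":0,"rx":0,"ry":0,"rz":0},{"grip":1,"x":0,"y":0,"z":0,"rx":0,"ry":0,"rz":0}]' 60
python3 -m jog '[{"grip":1,"x":0,"y":0,"z":0,"rx":0,"ry":0,"rz":0},{"grip":1,"x":0,"y":0,"z":0,"rx":0,"ry":0,"rz":0},{"grip":1,"x":0,"y":0,"z":0,"rx":0,"ry":0,"rz":0},{"grip":1,"x":0,"y":0,"z":0,"rx":0,"ry":0,"rz":0}]' 60
python3 -c "
from h import *
st()
snap('wrist','w4')"
```

```text
time: 3.57
eef_pos: [0.6198, 0.1701, 0.23]
tcp_rot: [0.727, 0.687, 0.001, 0.001]
contact_force: [-1.1, 0.2, -0.2]
opening: 0.303
time: 3.9
eef_pos: [0.6198, 0.1701, 0.2295]
tcp_rot: [0.727, 0.687, 0.001, 0.0]
contact_force: [0.3, 0.2, 2.3]
opening: 0.077
t3.90 tcp [0.6198 0.1701 0.2295] xaz 86.79 z [ 1.3e-03  2.0e-04 -1.0e+00] F [0.3 0.2 2.3] open 0.077 q [ 0.11   0.406  1.768  0.     0.966 -1.405]
```

View pics/w4.png

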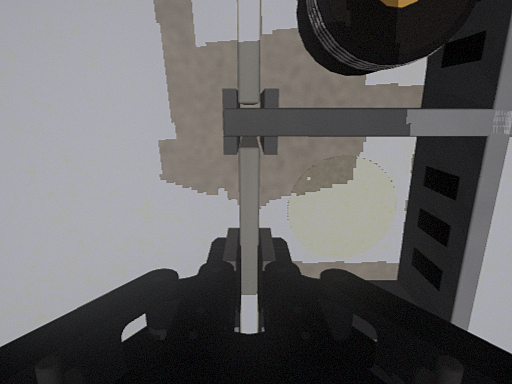

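```bash
python3 -m jog '[{"grip":1,"x":0,"y":0,"z":-5,"rx":0,"ry":0,"rz":0},{"grip":1,"x":0,"y":0,"z":-8,"rx":0,"ry":0,"rz":0},{"grip":1,"x":0,"y":0,"z":-12,"rx":0,"ry":0,"rz":0},{"grip":1,"x":0,"y":0,"z":-15,"rx":0,"ry":0,"rz":0},{"grip":1,"x":0,"y":0,"z":-15,"rx":0,"ry":0,"rz":0},{"grip":1,"x":0,"y":0,"z":-15,"rx":0,"ry":0,"rz":0},{"grip":1,"x":0,"y":0,"z":-15,"rx":0,"ry":0,"rz":0},{"grip":1,"x":0,"y":0,"z":-15,"rx":0,"ry":0,"rz":0}]' 60
python3 -c "
from h import *
st()
snap('wrist','w5');snap('scene','s5')
crop('s5',250,60,420,260,3,'s5c')"
```

```text
time: 4.62
eef_pos: [0.6192, 0.1701, 0.3303]
tcp_rot: [0.727, 0.687, -0.0, 0.0]
contact_force: [0.0, 1.2, -0.8]
opening: 0.08
t4.62 tcp [0.6192 0.1701 0.3303] xaz 86.80 z [ 0. -0. -1.] F [ 0.   1.2 -0.8] open 0.080 q [ 0.11   0.282  1.723 -0.     1.137 -1.405]
```

View pics/w5.png

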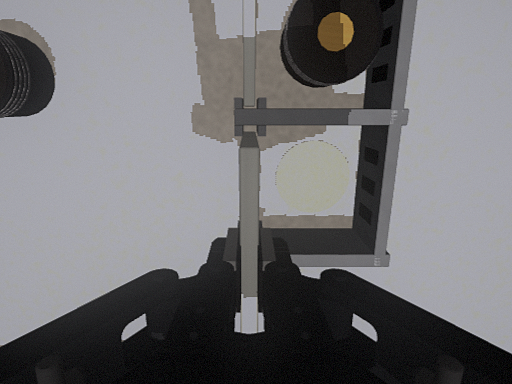

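View pics/s5c.png

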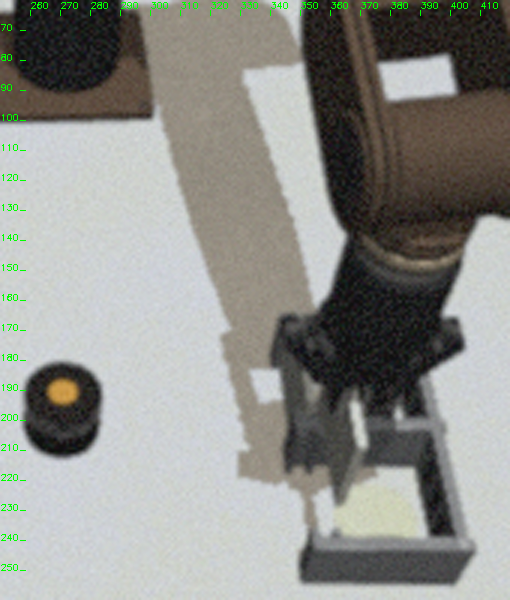

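```bash
python3 -m jog '[{"grip":1,"x":0,"y":0,"z":-10,"rx":0,"ry":0,"rz":-3},{"grip":1,"x":0,"y":0,"z":-5,"rx":0,"ry":0,"rz":-2.9},{"grip":1,"x":-15,"y":-2,"z":-2,"rx":0,"ry":0,"rz":0},{"grip":1,"x":-25,"y":-4,"z":-2,"rx":0,"ry":0,"rz":0},{"grip":1,"x":-35.5,"y":-5.5,"z":-2,"rx":0,"ry":0,"rz":0},{"grip":1,"x":-35.5,"y":-5.5,"z":-2,"rx":0,"ry":0,"rz":0},{"grip":1,"x":-35.5,"y":-5.5,"z":-2,"rx":0,"ry":0,"rz":0},{"grip":1,"x":-35.5,"y":-5.5,"z":-2,"rx":0,"ry":0,"rz":0}]' 60
python3 -m jog '[{"grip":1,"x":-35.5,"y":-5.5,"z":-2,"rx":0,"ry":0,"rz":0},{"grip":1,"x":-35.5,"y":-5.5,"z":-2,"rx":0,"ry":0,"rz":0},{"grip":1,"x":-35.5,"y":-5.5,"z":-2,"rx":0,"ry":0,"rz":0},{"grip":1,"x":-35.5,"y":-5.5,"z":0,"rx":0,"ry":0,"rz":0},{"grip":1,"x":-35.5,"y":-5.5,"z":0,"rx":0,"ry":0,"rz":0},{"grip":1,"x":-35.5,"y":-5.5,"z":0,"rx":0,"ry":0,"rz":0},{"grip":1,"x":-35.5,"y":-5.5,"z":0,"rx":0,"ry":0,"rz":0},{"grip":1,"x":-35.5,"y":-5.5,"z":0,"rx":0,"ry":0,"rz":0}]' 60
python3 -m jog '[{"grip":1,"x":-35.5,"y":-5.5,"z":0,"rx":0,"ry":0,"rz":0},{"grip":1,"x":-35.5,"y":-5.5,"z":0,"rx":0,"ry":0,"rz":0},{"grip":1,"x":-25,"y":-5,"z":0,"rx":0,"ry":0,"rz":0},{"grip":1,"x":-15,"y":-3,"z":0,"rx":0,"ry":0,"rz":0},{"grip":1,"x":0,"y":0,"z":0,"rx":0,"ry":0,"rz":0},{"grip":1,"x":0,"y":0,"z":0,"rx":0,"ry":0,"rz":0}]' 60
python3 -c "
from h import *
st()
snap('wrist','w6')
crop('w6',0,0,512,384,1.4,'w6c')"
```

```text
time: 5.38
eef_pos: [0.599, -0.0151, 0.3549]
tcp_rot: [0.691, 0.723, -0.001, -0.001]
contact_force: [0.5, -0.5, -1.5]
opening: 0.082
time: 6.05
eef_pos: [0.5681, -0.301, 0.3607]
tcp_rot: [0.691, 0.723, -0.0, -0.001]
contact_force: [0.2, 0.9, -1.6]
opening: 0.079
time: 6.55
eef_pos: [0.555, -0.4109, 0.3607]
tcp_rot: [0.691, 0.723, 0.0, -0.001]
contact_force: [0.2, 0.8, -1.6]
opening: 0.076
t6.55 tcp [ 0.555  -0.4109  0.3607] xaz 92.59 z [-0.0012  0.002  -1.    ] F [ 0.2  0.8 -1.6] open 0.076 q [-7.840e-01  3.550e-01  1.572e+00  1.000e-03  1.217e+00 -2.400e+00]
```

View pics/w6c.png

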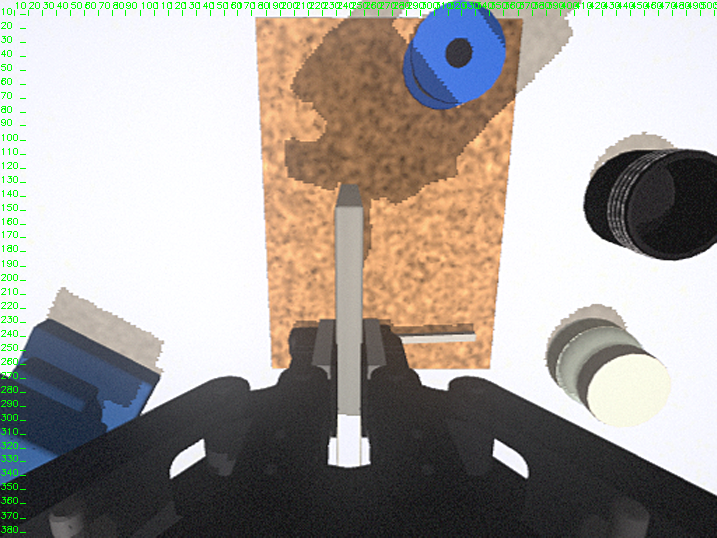

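```bash
python3 - <<'E'
from h import *
for l in open("log.txt"):
    q,p,r=json.loads(l); R=Ro.from_euler('ZYZYZ',[q[0],q[1]+q[2],q[3],q[4],q[5]+np.pi]); print((R.inv()*Ro.from_quat(r)).magnitude().round(4),end=' ')
print()
for t in (30,45,55):
  for q1,q23 in((-.85,1.9),(-.92,1.9),(-.92,2.1),(-.92,2.3)):
    F=Ro.from_euler('ZY',[q1,q23]); W=F.inv()*Rt(92.7,t); e=W.as_euler('ZYZ'); e2=(e[2]-np.pi+np.pi)%(2*np.pi)-np.pi
    print(t,q1,q23,"q4 %.2f q5 %.2f q6 %.2f"%(e[0],e[1],e2))
E
```

```text
Traceback (most recent call last):
  File "scipy/spatial/transform/_rotation.pyx", line 1413, in scipy.spatial.transform._rotation.Rotation.from_euler
ValueError: Expected axis specification to be a non-empty string of upto 3 characters, got ZYZYZ
```

```bash
python3 - <<'E'
from h import *
for l in open("log.txt"):
    q,p,r=json.loads(l); R=Ro.from_euler('ZY',[q[0],q[1]+q[2]])*Ro.from_euler('ZYZ',[q[3],q[4],q[5]+np.pi]); print((R.inv()*Ro.from_quat(r)).magnitude().round(4),end=' ')
print()
for t in (30,45,55):
  for q1,q23 in((-.85,1.9),(-.92,1.9),(-.92,2.1),(-.92,2.3)):
    F=Ro.from_euler('ZY',[q1,q23]); W=F.inv()*Rt(92.7,t); e=W.as_euler('ZYZ'); e2=(e[2]-np.pi+np.pi)%(2*np.pi)-np.pi
    print(t,q1,q23,"q4 %.2f q5 %.2f q6 %.2f"%(e[0],e[1],e2))
E
```

```text
Traceback (most recent call last):
AttributeError: 'float' object has no attribute 'round'
```

```bash
python3 - <<'E'
from h import *
for l in open("log.txt"):
    q,p,r=json.loads(l); R=Ro.from_euler('ZY',[q[0],q[1]+q[2]])*Ro.from_euler('ZYZ',[q[3],q[4],q[5]+np.pi]); print("%.3f"%(R.inv()*Ro.from_quat(r)).magnitude(),end=' ')
print()
for t in (30,45,55,60):
  for q1,q23 in((-.85,1.9),(-.92,1.9),(-.92,2.1),(-.92,2.3)):
    F=Ro.from_euler('ZY',[q1,q23]); W=F.inv()*Rt(92.7,t); e=W.as_euler('ZYZ'); e2=(e[2]-np.pi+np.pi)%(2*np.pi)-np.pi
    print(t,q1,q23,"q4 %.2f q5 %.2f q6 %.2f"%(e[0],e[1],e2))
E
```

```text
0.000 0.000 0.000 0.000 0.000 0.000 0.000 0.000 0.000 0.000 
30 -0.85 1.9 q4 0.32 q5 1.66 q6 -2.51
30 -0.92 1.9 q4 0.29 q5 1.68 q6 -2.57
30 -0.92 2.1 q4 0.29 q5 1.49 q6 -2.63
30 -0.92 2.3 q4 0.30 q5 1.30 q6 -2.69
45 -0.85 1.9 q4 0.48 q5 1.87 q6 -2.48
45 -0.92 1.9 q4 0.44 q5 1.90 q6 -2.54
45 -0.92 2.1 q4 0.42 q5 1.72 q6 -2.62
45 -0.92 2.3 q4 0.41 q5 1.53 q6 -2.70
55 -0.85 1.9 q4 0.60 q5 2.00 q6 -2.43
55 -0.92 1.9 q4 0.55 q5 2.04 q6 -2.50
55 -0.92 2.1 q4 0.51 q5 1.87 q6 -2.60
55 -0.92 2.3 q4 0.49 q5 1.69 q6 -2.70
60 -0.85 1.9 q4 0.66 q5 2.07 q6 -2.40
60 -0.92 1.9 q4 0.61 q5 2.11 q6 -2.47
60 -0.92 2.1 q4 0.56 q5 1.94 q6 -2.59
60 -0.92 2.3 q4 0.53 q5 1.77 q6 -2.69
```

```bash
python3 -m jog '[{"grip":1,"x":-20,"y":-2,"z":0,"rx":0,"ry":0,"rz":0},{"grip":1,"x":-30,"y":-3,"z":0,"rx":0,"ry":0,"rz":0},{"grip":1,"x":-30,"y":-3,"z":0,"rx":0,"ry":0,"rz":0},{"grip":1,"x":-20,"y":-3,"z":0,"rx":0,"ry":3,"rz":0},{"grip":1,"x":0,"y":0,"z":0,"rx":0,"ry":6,"rz":0},{"grip":1,"x":0,"y":0,"z":0,"rx":0,"ry":6.5,"rz":0},{"grip":1,"x":0,"y":0,"z":0,"rx":0,"ry":6.5,"rz":0},{"grip":1,"x":0,"y":0,"z":0,"rx":0,"ry":6.5,"rz":0}]' 60
python3 -m jog '[{"grip":1,"x":0,"y":0,"z":0,"rx":0,"ry":6.5,"rz":0},{"grip":1,"x":0,"y":0,"z":0,"rx":0,"ry":6.5,"rz":0},{"grip":1,"x":0,"y":0,"z":0,"rx":0,"ry":6.5,"rz":0},{"grip":1,"x":0,"y":0,"z":0,"rx":0,"ry":5,"rz":0},{"grip":1,"x":0,"y":0,"z":0,"rx":0,"ry":2,"rz":0},{"grip":1,"x":0,"y":0,"z":0,"rx":0,"ry":0,"rz":0},{"grip":1,"x":0,"y":0,"z":0,"rx":0,"ry":0,"rz":0}]' 60
python3 -c "
from h import *
plan([.544,-.533,.160],Rt(92.7,55))
snap('scene','s7');crop('s7',0,60,300,330,2.6,'s7c')"
```

```text
time: 7.27
eef_pos: [0.5504, -0.5091, 0.3619]
tcp_rot: [0.668, 0.702, 0.172, -0.18]
contact_force: [-0.2, 0.1, -1.2]
opening: 0.079
time: 7.85
eef_pos: [0.5502, -0.5095, 0.3615]
tcp_rot: [0.612, 0.642, 0.318, -0.334]
contact_force: [-0.4, 0.3, -1.7]
opening: 0.077
t7.85 tcp [ 0.5502 -0.5095  0.3615] xaz 92.75 z [-0.0402  0.8176 -0.5745] F [-0.4  0.3 -1.7] open 0.077 q [-0.929  0.605  1.285  0.542  2.053 -2.499]
rot first (deg) [-0.1   0.06  0.03]  then shift tool mm [-178.4   -7.3   96.6]  / shift in current axes [-178.3   -7.3   96.8]
```

View pics/s7c.png

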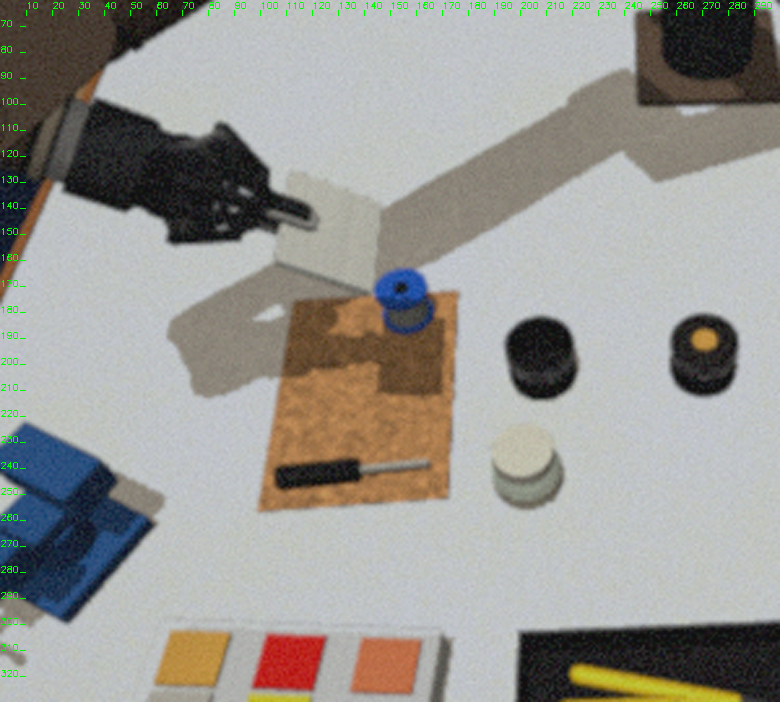

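```bash
python3 -m jog '[{"grip":1,"x":-16,"y":-1,"z":8,"rx":0,"ry":0,"rz":0},{"grip":1,"x":-26,"y":-1,"z":14,"rx":0,"ry":0,"rz":0},{"grip":1,"x":-34,"y":-1,"z":19,"rx":0,"ry":0,"rz":0},{"grip":1,"x":-34,"y":-1,"z":19,"rx":0,"ry":0,"rz":0},{"grip":1,"x":-34,"y":-1,"z":19,"rx":0,"ry":0,"rz":0},{"grip":1,"x":-24,"y":-1,"z":12,"rx":0,"ry":0,"rz":0},{"grip":1,"x":-10,"y":-1,"z":6,"rx":0,"ry":0,"rz":0},{"grip":1,"x":0,"y":0,"z":0,"rx":0,"ry":0,"rz":0}]' 60
python3 -m jog '[{"grip":1,"x":0,"y":0,"z":0,"rx":0,"ry":0,"rz":0}]' 60
python3 -c "
from h import *
plan([.544,-.533,.139],Rt(92.7,55))
snap('scene','s8');crop('s8',30,130,230,280,3.8,'s8c')
snap('top','t8');crop('t8',300,130,500,280,3.8,'t8c')"
```

```text
time: 8.57
eef_pos: [0.5421, -0.5327, 0.1545]
tcp_rot: [0.612, 0.64, 0.319, -0.338]
contact_force: [0.2, 0.2, -2.3]
opening: 0.075
time: 8.65
eef_pos: [0.5435, -0.5338, 0.1601]
tcp_rot: [0.612, 0.642, 0.319, -0.334]
contact_force: [-0.4, -0.1, 0.2]
opening: 0.083
t8.65 tcp [ 0.5435 -0.5338  0.1601] xaz 92.69 z [-0.0386  0.8188 -0.5728] F [-0.4 -0.1  0.2] open 0.083 q [-0.954  0.851  1.295  0.477  1.842 -2.652]
rot first (deg) [-0.   -0.05 -0.01]  then shift tool mm [-16.8   0.5  12.8]  / shift in current axes [-16.9   0.5  12.8]
```

View pics/s8c.png

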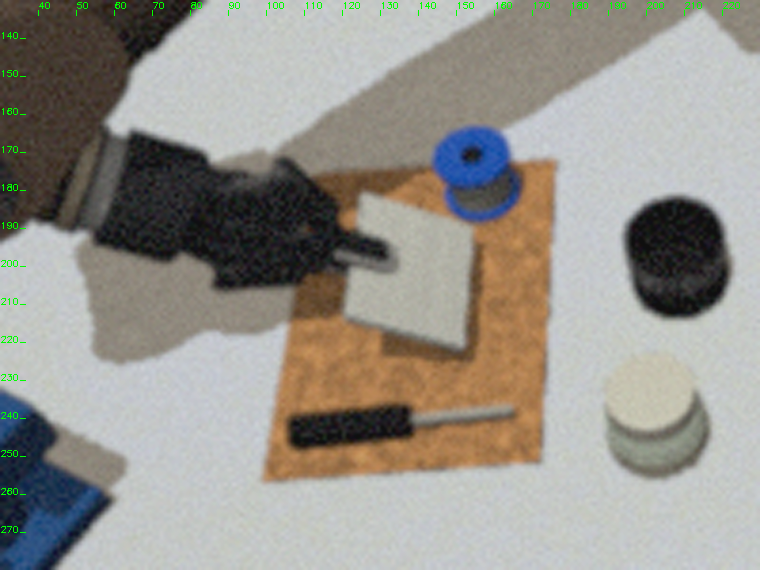

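View pics/t8c.png

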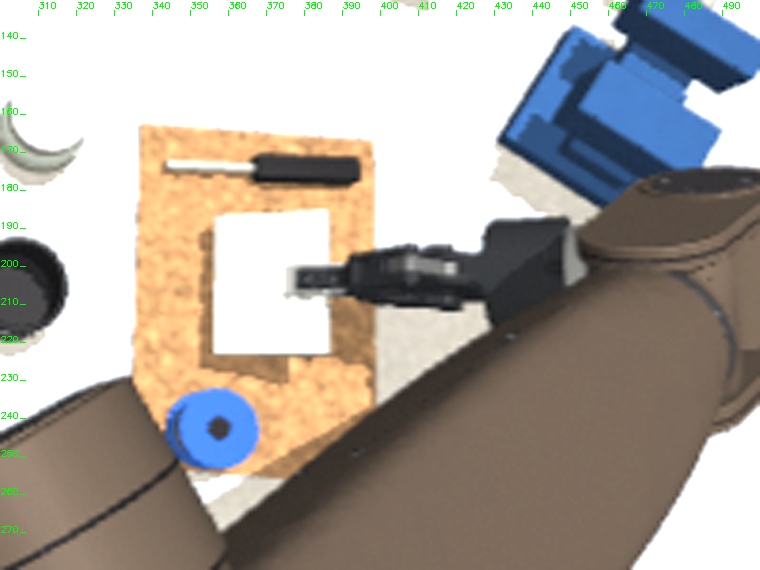

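```bash
python3 -m jog '[{"grip":1,"x":-7,"y":0,"z":5,"rx":0,"ry":0,"rz":0},{"grip":1,"x":-5,"y":0,"z":3.5,"rx":0,"ry":0,"rz":0},{"grip":1,"x":-2,"y":0,"z":1.4,"rx":0,"ry":0,"rz":0},{"grip":1,"x":0,"y":0,"z":0,"rx":0,"ry":0,"rz":0},{"grip":1,"x":0,"y":0,"z":0,"rx":0,"ry":0,"rz":0}]' 60
python3 -m jog '[{"grip":1,"x":-1.6,"y":0,"z":1.1,"rx":0,"ry":0,"rz":0},{"grip":1,"x":0,"y":0,"z":0,"rx":0,"ry":0,"rz":0}]' 60
python3 -m jog '[{"grip":1,"x":-0.8,"y":0,"z":0.6,"rx":0,"ry":0,"rz":0},{"grip":1,"x":0,"y":0,"z":0,"rx":0,"ry":0,"rz":0}]' 60
python3 -m jog '[{"grip":1,"x":-0.8,"y":0,"z":0.6,"rx":0,"ry":0,"rz":0},{"grip":1,"x":0,"y":0,"z":0,"rx":0,"ry":0,"rz":0}]' 60

```

```text
time: 9.17
eef_pos: [0.5434, -0.5337, 0.1429]
tcp_rot: [0.612, 0.642, 0.319, -0.334]
contact_force: [1.7, -0.4, -1.8]
opening: 0.079
time: 9.33
eef_pos: [0.5435, -0.5339, 0.1411]
tcp_rot: [0.612, 0.642, 0.319, -0.334]
contact_force: [-1.3, -0.6, -2.2]
opening: 0.078
time: 9.5
eef_pos: [0.5434, -0.5338, 0.1401]
tcp_rot: [0.612, 0.642, 0.319, -0.334]
contact_force: [-0.1, 0.1, -1.1]
opening: 0.077
time: 9.67
eef_pos: [0.5434, -0.5338, 0.1391]
tcp_rot: [0.612, 0.642, 0.319, -0.334]
contact_force: [-0.5, 0.1, -0.8]
opening: 0.079
```

```bash
python3 -m jog '[{"grip":1,"x":-0.8,"y":0,"z":0.6,"rx":0,"ry":0,"rz":0},{"grip":1,"x":0,"y":0,"z":0,"rx":0,"ry":0,"rz":0}]' 60
python3 -m jog '[{"grip":1,"x":-0.8,"y":0,"z":0.6,"rx":0,"ry":0,"rz":0},{"grip":1,"x":0,"y":0,"z":0,"rx":0,"ry":0,"rz":0}]' 60
python3 -c "
from h import *
st()"
```

```text
time: 9.83
eef_pos: [0.5434, -0.5337, 0.138]
tcp_rot: [0.612, 0.642, 0.319, -0.334]
contact_force: [-0.6, 0.4, -1.5]
opening: 0.079
time: 10.0
eef_pos: [0.5435, -0.5339, 0.1376]
tcp_rot: [0.612, 0.642, 0.319, -0.334]
contact_force: [-0.2, -0.2, -0.7]
opening: 0.081
t10.00 tcp [ 0.5435 -0.5339  0.1376] xaz 92.72 z [-0.0385  0.8187 -0.573 ] F [-0.2 -0.2 -0.7] open 0.081 q [-0.954  0.881  1.291  0.474  1.818 -2.665]
```

```bash
python3 -m jog '[{"grip":1,"x":-0.8,"y":0,"z":0.6,"rx":0,"ry":0,"rz":0},{"grip":1,"x":0,"y":0,"z":0,"rx":0,"ry":0,"rz":0},{"grip":1,"x":0,"y":0,"z":0,"rx":0,"ry":0,"rz":0}]' 60
python3 -c "
from h import *
st()
snap('scene','s9');crop('s9',80,150,200,260,6,'s9c')"
```

```text
time: 10.25
eef_pos: [0.5435, -0.534, 0.1373]
tcp_rot: [0.612, 0.642, 0.319, -0.334]
contact_force: [-0.1, -0.6, 4.5]
opening: 0.079
t10.25 tcp [ 0.5435 -0.534   0.1373] xaz 92.76 z [-0.0385  0.8188 -0.5728] F [-0.1 -0.6  4.5] open 0.079 q [-0.954  0.882  1.29   0.474  1.818 -2.666]
```

View pics/s9c.png

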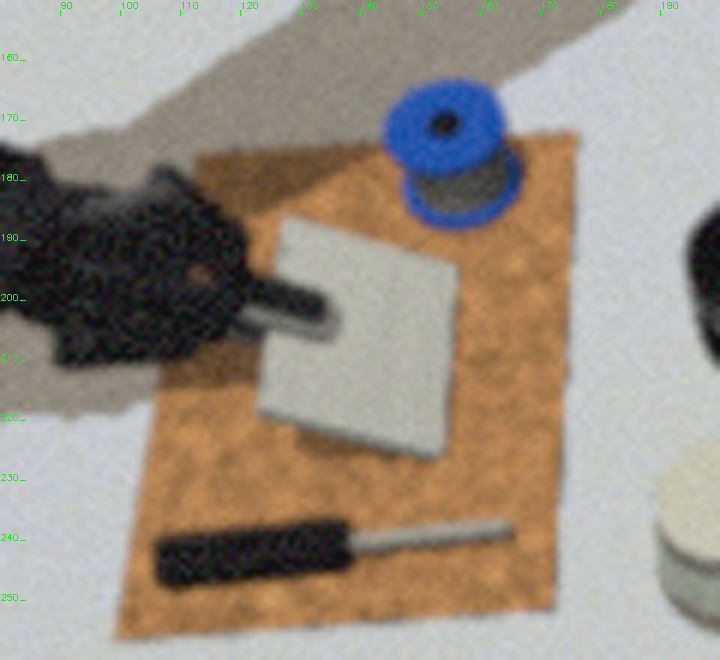

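```bash
python3 -m jog '[{"grip":0.9,"x":0,"y":0,"z":0,"rx":0,"ry":0,"rz":0},{"grip":0.88,"x":0,"y":0,"z":0,"rx":0,"ry":0,"rz":0},{"grip":0.86,"x":0,"y":0,"z":0,"rx":0,"ry":0,"rz":0},{"grip":0.84,"x":0,"y":0,"z":0,"rx":0,"ry":0,"rz":0},{"grip":0.82,"x":0,"y":0,"z":0,"rx":0,"ry":0,"rz":0},{"grip":0.80,"x":0,"y":0,"z":0,"rx":0,"ry":0,"rz":0},{"grip":0.78,"x":0,"y":0,"z":0,"rx":0,"ry":0,"rz":0},{"grip":0.76,"x":0,"y":0,"z":0,"rx":0,"ry":0,"rz":0}]' 30
python3 -c "
from h import *
st()
snap('scene','s10');crop('s10',80,150,200,260,6,'s10c')"
```

```text
time: 10.97
eef_pos: [0.5434, -0.5336, 0.136]
tcp_rot: [0.612, 0.642, 0.319, -0.334]
contact_force: [-0.2, -0.7, -0.2]
opening: 0.235
t10.97 tcp [ 0.5434 -0.5336  0.136 ] xaz 92.68 z [-0.0386  0.8183 -0.5735] F [-0.2 -0.7 -0.2] open 0.235 q [-0.954  0.883  1.291  0.473  1.816 -2.666]
```

View pics/s10c.png

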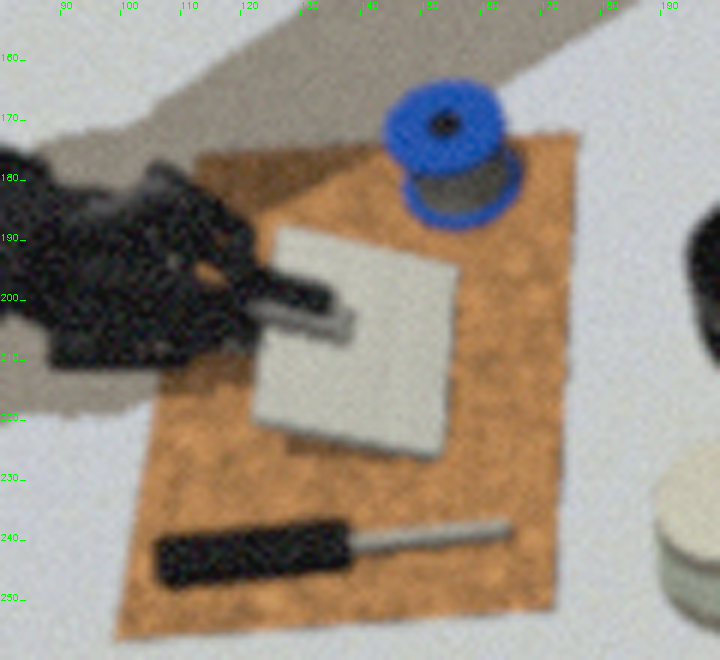

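```bash
python3 -m jog '[{"grip":0.73,"x":0,"y":0,"z":0,"rx":0,"ry":0,"rz":0},{"grip":0.70,"x":0,"y":0,"z":0,"rx":0,"ry":0,"rz":0},{"grip":0.67,"x":0,"y":0,"z":0,"rx":0,"ry":0,"rz":0},{"grip":0.64,"x":0,"y":0,"z":0,"rx":0,"ry":0,"rz":0},{"grip":0.61,"x":0,"y":0,"z":0,"rx":0,"ry":0,"rz":0},{"grip":0.58,"x":0,"y":0,"z":0,"rx":0,"ry":0,"rz":0},{"grip":0.55,"x":0,"y":0,"z":0,"rx":0,"ry":0,"rz":0},{"grip":0.55,"x":0,"y":0,"z":0,"rx":0,"ry":0,"rz":0}]' 30
python3 -c "
from h import *
st()
snap('scene','s11');crop('s11',80,150,200,260,6,'s11c')"
```

```text
time: 11.68
eef_pos: [0.5434, -0.5337, 0.1362]
tcp_rot: [0.612, 0.642, 0.319, -0.334]
contact_force: [-0.2, -0.7, -0.6]
opening: 0.452
t11.68 tcp [ 0.5434 -0.5337  0.1362] xaz 92.69 z [-0.0385  0.8182 -0.5736] F [-0.2 -0.7 -0.6] open 0.452 q [-0.954  0.883  1.291  0.473  1.816 -2.666]
```

View pics/s11c.png

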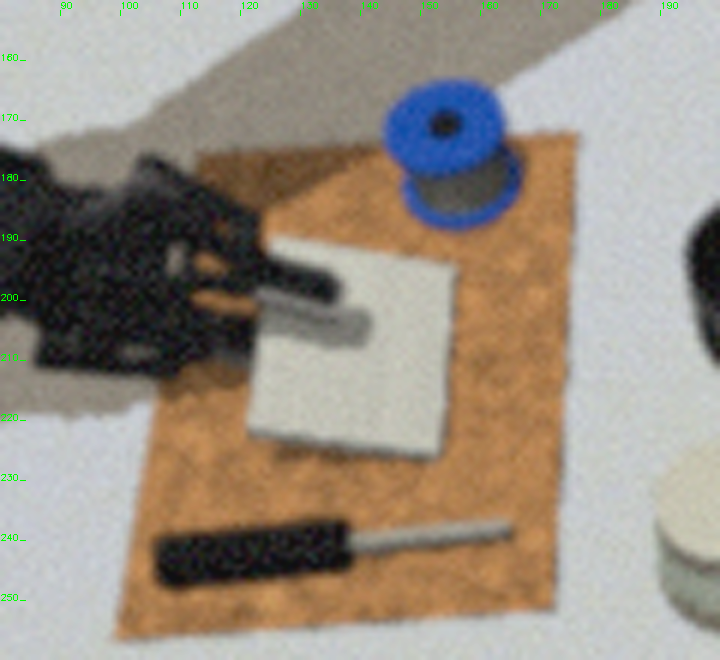

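```bash
python3 -m jog '[{"grip":0.55,"x":-2,"y":0,"z":1.4,"rx":0,"ry":0,"rz":0},{"grip":0.55,"x":-2,"y":0,"z":1.4,"rx":0,"ry":0,"rz":0},{"grip":0.55,"x":-3,"y":0,"z":-4,"rx":0,"ry":0,"rz":0},{"grip":0.55,"x":-3,"y":0,"z":-4,"rx":0,"ry":0,"rz":0},{"grip":0.55,"x":-3,"y":0,"z":-4,"rx":0,"ry":0,"rz":0},{"grip":0.55,"x":0,"y":0,"z":0,"rx":0,"ry":0,"rz":0},{"grip":0.55,"x":0,"y":0,"z":0,"rx":0,"ry":0,"rz":0}]' 30
python3 -c "
from h import *
st()
snap('scene','s12');crop('s12',80,150,200,260,6,'s12c')"
```

```text
time: 12.32
eef_pos: [0.544, -0.5494, 0.1309]
tcp_rot: [0.613, 0.642, 0.319, -0.334]
contact_force: [0.3, -1.5, -0.9]
opening: 0.451
t12.32 tcp [ 0.544  -0.5494  0.1309] xaz 92.69 z [-0.0378  0.8179 -0.5741] F [ 0.3 -1.5 -0.9] open 0.451 q [-0.964  0.913  1.25   0.467  1.829 -2.669]
```

View pics/s12c.png

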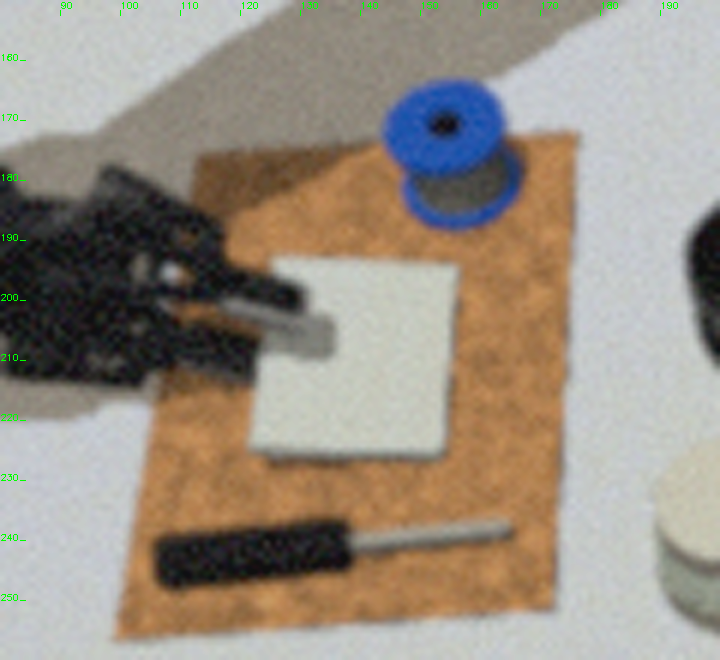

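```bash
python3 -m jog '[{"grip":0.55,"x":-3,"y":0,"z":-3.5,"rx":0,"ry":0,"rz":0},{"grip":0.55,"x":-3,"y":0,"z":-4,"rx":0,"ry":0,"rz":0},{"grip":0.55,"x":-3,"y":0,"z":-4,"rx":0,"ry":0,"rz":0},{"grip":0.55,"x":-3,"y":0,"z":-4.3,"rx":0,"ry":0,"rz":0},{"grip":0.55,"x":-3,"y":0,"z":-4.3,"rx":0,"ry":0,"rz":0},{"grip":0.55,"x":-3,"y":0,"z":-4.3,"rx":0,"ry":0,"rz":0},{"grip":0.55,"x":0,"y":0,"z":0,"rx":0,"ry":0,"rz":0}]' 30
python3 -c "
from h import *
st()
snap('scene','s13');crop('s13',80,150,200,260,6,'s13c')"
```

```text
time: 12.95
eef_pos: [0.5453, -0.5801, 0.1303]
tcp_rot: [0.613, 0.642, 0.319, -0.334]
contact_force: [-0.0, -0.1, -0.3]
opening: 0.446
t12.95 tcp [ 0.5453 -0.5801  0.1303] xaz 92.68 z [-0.0375  0.8178 -0.5743] F [-0.  -0.1 -0.3] open 0.446 q [-0.984  0.961  1.167  0.456  1.867 -2.667]
```

View pics/s13c.png

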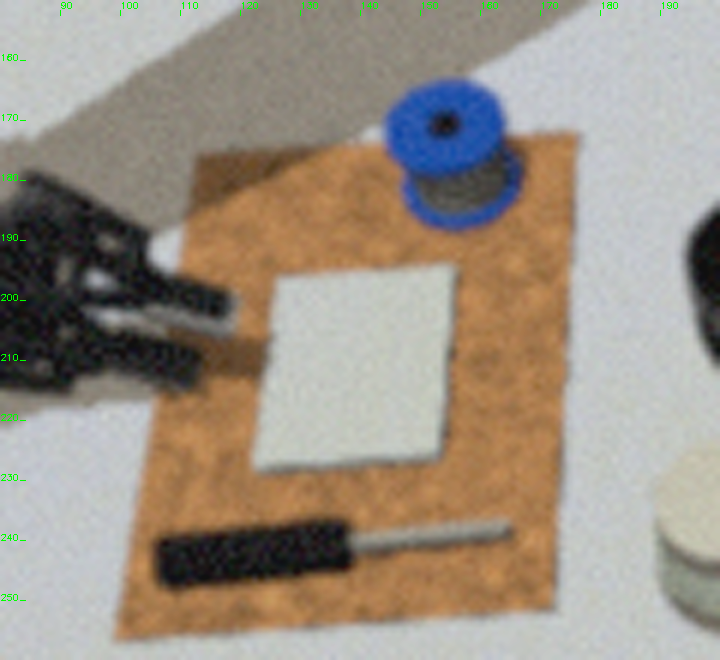

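```bash
python3 -m jog '[{"grip":0.55,"x":0,"y":0,"z":-15,"rx":0,"ry":0,"rz":0},{"grip":0.55,"x":20,"y":0,"z":-20,"rx":0,"ry":0,"rz":0},{"grip":0.55,"x":28,"y":0,"z":-20,"rx":0,"ry":0,"rz":0},{"grip":0.55,"x":28,"y":0,"z":-20,"rx":0,"ry":0,"rz":0},{"grip":0.5,"x":28,"y":0,"z":-20,"rx":0,"ry":0,"rz":0},{"grip":0.5,"x":28,"y":0,"z":-20,"rx":0,"ry":0,"rz":0},{"grip":0.5,"x":20,"y":0,"z":-14,"rx":0,"ry":-4,"rz":0},{"grip":0.5,"x":0,"y":0,"z":0,"rx":0,"ry":-7,"rz":0}]' 30
python3 -m jog '[{"grip":0.5,"x":0,"y":0,"z":0,"rx":0,"ry":-7,"rz":0},{"grip":0.5,"x":0,"y":0,"z":0,"rx":0,"ry":-7,"rz":0},{"grip":0.5,"x":0,"y":0,"z":0,"rx":0,"ry":-7,"rz":0},{"grip":0.5,"x":0,"y":0,"z":0,"rx":0,"ry":-7,"rz":0},{"grip":0.5,"x":0,"y":0,"z":0,"rx":0,"ry":-7,"rz":0},{"grip":0.5,"x":0,"y":0,"z":0,"rx":0,"ry":-7,"rz":0},{"grip":0.5,"x":0,"y":0,"z":0,"rx":0,"ry":-2,"rz":0},{"grip":0.5,"x":0,"y":0,"z":0,"rx":0,"ry":0,"rz":0}]' 30
python3 -m jog '[{"grip":0.5,"x":0,"y":0,"z":0,"rx":0,"ry":0,"rz":0}]' 30
python3 -c "
from h import *
plan([.48,-.085,.34],Rt(-33.8))"
```

```text
time: 13.67
eef_pos: [0.547, -0.5982, 0.3375]
tcp_rot: [0.641, 0.674, 0.257, -0.265]
contact_force: [0.2, 0.2, 0.5]
opening: 0.499
time: 14.33
eef_pos: [0.5467, -0.5966, 0.3289]
tcp_rot: [0.69, 0.724, -0.0, 0.0]
contact_force: [-0.3, -0.1, -0.2]
opening: 0.502
time: 14.42
eef_pos: [0.5465, -0.597, 0.3286]
tcp_rot: [0.69, 0.724, 0.001, -0.001]
contact_force: [0.6, 0.1, -0.2]
opening: 0.497
t14.42 tcp [ 0.5465 -0.597   0.3286] xaz 92.71 z [-2.0e-04  1.7e-03 -1.0e+00] F [ 0.6  0.1 -0.2] open 0.497 q [-9.550e-01  6.370e-01  1.240e+00  1.000e-03  1.267e+00 -2.573e+00]
rot first (deg) [-1.1000e-01 -4.0000e-02  1.2651e+02]  then shift tool mm [-340.1 -388.4  -11.4]  / shift in current axes [514.6 -42.2 -10.5]
```

```bash
python3 -m jog '[{"grip":0.5,"x":34,"y":-2.8,"z":-1,"rx":0,"ry":0,"rz":0},{"grip":0.5,"x":34,"y":-2.8,"z":-1,"rx":0,"ry":0,"rz":0},{"grip":0.5,"x":34,"y":-2.8,"z":-1,"rx":0,"ry":0,"rz":0},{"grip":0.5,"x":34,"y":-2.8,"z":-1,"rx":0,"ry":0,"rz":0},{"grip":0.5,"x":34,"y":-2.8,"z":-1,"rx":0,"ry":0,"rz":0},{"grip":0.5,"x":34,"y":-2.8,"z":-1,"rx":0,"ry":0,"rz":0},{"grip":0.5,"x":34,"y":-2.8,"z":-1,"rx":0,"ry":0,"rz":0},{"grip":0.5,"x":34,"y":-2.8,"z":-1,"rx":0,"ry":0,"rz":0}]' 30
python3 -m jog '[{"grip":0.5,"x":34,"y":-2.8,"z":-1,"rx":0,"ry":0,"rz":0},{"grip":0.5,"x":34,"y":-2.8,"z":-1,"rx":0,"ry":0,"rz":0},{"grip":0.5,"x":34,"y":-2.8,"z":0,"rx":0,"ry":0,"rz":0},{"grip":0.5,"x":34,"y":-2.8,"z":0,"rx":0,"ry":0,"rz":0},{"grip":0.5,"x":34,"y":-2.8,"z":0,"rx":0,"ry":0,"rz":0},{"grip":0.5,"x":34,"y":-2.8,"z":0,"rx":0,"ry":0,"rz":0},{"grip":0.5,"x":34,"y":-2.8,"z":0,"rx":0,"ry":0,"rz":7},{"grip":0.5,"x":0,"y":0,"z":0,"rx":0,"ry":0,"rz":7}]' 30
python3 -m jog '[{"grip":0.5,"x":0,"y":0,"z":0,"rx":0,"ry":0,"rz":7},{"grip":0.5,"x":0,"y":0,"z":0,"rx":0,"ry":0,"rz":7},{"grip":0.5,"x":0,"y":0,"z":0,"rx":0,"ry":0,"rz":7},{"grip":0.5,"x":0,"y":0,"z":0,"rx":0,"ry":0,"rz":7},{"grip":0.5,"x":0,"y":0,"z":0,"rx":0,"ry":0,"rz":7},{"grip":0.5,"x":0,"y":0,"z":0,"rx":0,"ry":0,"rz":7},{"grip":0.5,"x":0,"y":0,"z":0,"rx":0,"ry":0,"rz":7},{"grip":0.5,"x":0,"y":0,"z":0,"rx":0,"ry":0,"rz":7}]' 30
python3 -m jog '[{"grip":0.5,"x":0,"y":0,"z":0,"rx":0,"ry":0,"rz":7},{"grip":0.5,"x":0,"y":0,"z":0,"rx":0,"ry":0,"rz":7},{"grip":0.5,"x":0,"y":0,"z":0,"rx":0,"ry":0,"rz":7},{"grip":0.5,"x":0,"y":0,"z":0,"rx":0,"ry":0,"rz":7},{"grip":0.5,"x":0,"y":0,"z":0,"rx":0,"ry":0,"rz":7},{"grip":0.5,"x":0,"y":0,"z":0,"rx":0,"ry":0,"rz":7},{"grip":0.5,"x":0,"y":0,"z":0,"rx":0,"ry":0,"rz":7},{"grip":0.5,"x":0,"y":0,"z":0,"rx":0,"ry":0,"rz":7}]' 30
python3 -m jog '[{"grip":0.5,"x":0,"y":0,"z":0,"rx":0,"ry":0,"rz":0.5},{"grip":0.5,"x":0,"y":0,"z":0,"rx":0,"ry":0,"rz":0},{"grip":0.5,"x":0,"y":0,"z":0,"rx":0,"ry":0,"rz":0}]' 30
python3 -c "
from h import *
plan([.48,-.085,.34],Rt(-33.8))
snap('wrist','w14');crop('w14',0,0,512,384,1.4,'w14c')"
```

```text
time: 15.08
eef_pos: [0.5108, -0.3253, 0.3366]
tcp_rot: [0.691, 0.723, 0.0, -0.001]
contact_force: [0.9, -0.1, 0.0]
opening: 0.5
time: 15.75
eef_pos: [0.4794, -0.0856, 0.3382]
tcp_rot: [0.774, 0.633, 0.0, -0.002]
contact_force: [0.6, 0.0, -0.6]
opening: 0.498
time: 16.42
eef_pos: [0.4806, -0.09, 0.3388]
tcp_rot: [0.981, 0.194, -0.0, -0.001]
contact_force: [-0.5, 0.3, 1.0]
opening: 0.501
time: 17.08
eef_pos: [0.4806, -0.09, 0.3388]
tcp_rot: [0.957, -0.29, -0.0, -0.0]
contact_force: [-0.5, -0.0, -0.0]
opening: 0.501
time: 17.33
eef_pos: [0.4805, -0.09, 0.3387]
tcp_rot: [0.957, -0.29, -0.0, -0.0]
contact_force: [0.2, 0.1, 0.0]
opening: 0.5
t17.33 tcp [ 0.4805 -0.09    0.3387] xaz -33.67 z [-3.e-04  4.e-04 -1.e+00] F [0.2 0.1 0. ] open 0.500 q [-0.393 -0.063  2.085  0.     1.121  0.194]
rot first (deg) [-0.01  0.03  0.13]  then shift tool mm [-3.2 -3.9 -1.3]  / shift in current axes [-3.2 -3.9 -1.3]
```

View pics/w14c.png

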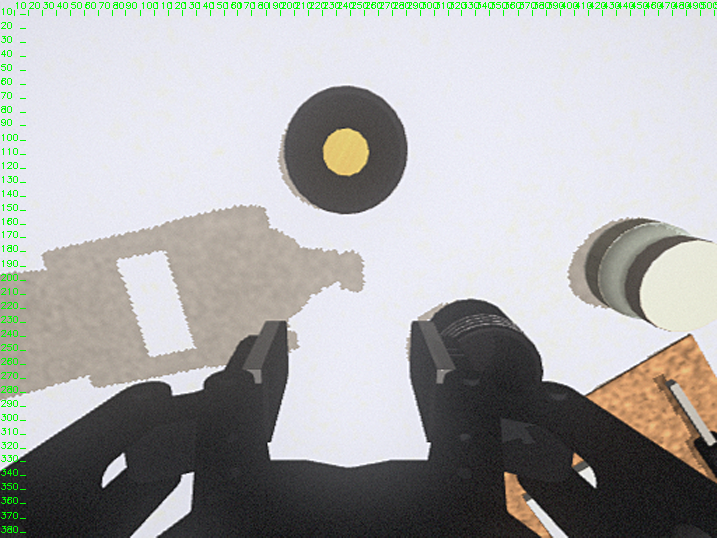

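```bash
python3 - <<'E'
from h import *
w=load("w14");H=ray(w,247.2,108.5,.052);print(H)
P=np.array([.6224,.2283])-.110*np.array([.0567,.9984]);d=P-H[:2];az=np.degrees(np.arctan2(d[1],d[0]));print(P,az,np.linalg.norm(d))
u=d/np.linalg.norm(d)
for b in(.063,): plan([*(H[:2]-b*u),.187],Rt(az-90))
E
```

```text
[ 0.51525793 -0.03573661  0.052     ]
[0.616163 0.118476] 56.802297546662324 0.18429151819639267
t17.38 tcp [ 0.4805 -0.09    0.3386] xaz -33.69 z [-2.e-04  3.e-04 -1.e+00] F [0.6 0.4 0.4] open 0.501 q [-0.393 -0.063  2.085  0.     1.12   0.195]
rot first (deg) [-0.01  0.02 -0.5 ]  then shift tool mm [ -0.6  -1.4 151.6]  / shift in current axes [ -0.6  -1.4 151.6]
```

```bash
python3 -m jog '[{"grip":0.5,"x":-0.6,"y":-1.4,"z":15,"rx":0,"ry":0,"rz":-0.5},{"grip":0.5,"x":0,"y":0,"z":30,"rx":0,"ry":0,"rz":0},{"grip":0.5,"x":0,"y":0,"z":35,"rx":0,"ry":0,"rz":0},{"grip":0.5,"x":0,"y":0,"z":35,"rx":0,"ry":0,"rz":0},{"grip":0.5,"x":0,"y":0,"z":22,"rx":0,"ry":0,"rz":0},{"grip":0.5,"x":0,"y":0,"z":12,"rx":0,"ry":0,"rz":0},{"grip":0.5,"x":0,"y":0,"z":3,"rx":0,"ry":0,"rz":0},{"grip":0.5,"x":0,"y":0,"z":0,"rx":0,"ry":0,"rz":0}]' 30
python3 -c "
from h import *
st()
snap('wrist','w15');crop('w15',0,0,512,384,1.4,'w15c')
snap('scene','s15');crop('s15',180,120,320,240,5,'s15c')"
```

```text
time: 18.05
eef_pos: [0.4805, -0.0883, 0.1857]
tcp_rot: [0.958, -0.286, -0.001, -0.0]
contact_force: [0.0, -0.0, 0.1]
opening: 0.499
t18.05 tcp [ 0.4805 -0.0883  0.1857] xaz -33.26 z [-0.0023  0.001  -1.    ] F [ 0.  -0.   0.1] open 0.499 q [-0.39   0.187  2.156  0.     0.802  0.191]
```

View pics/w15c.png

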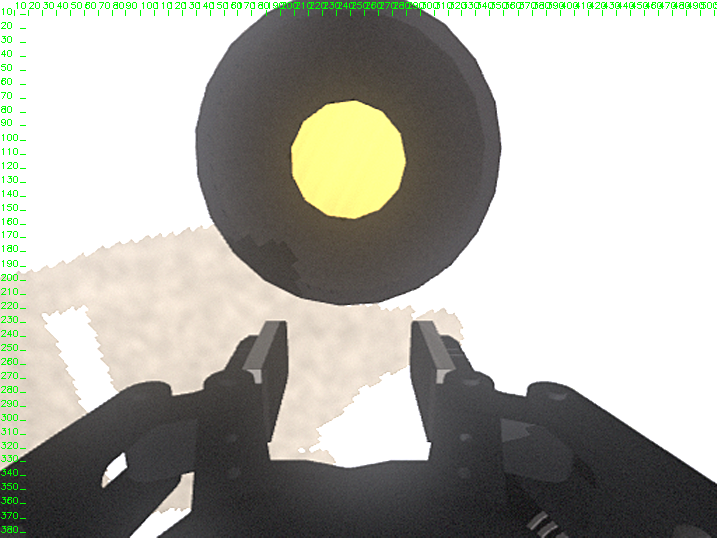

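View pics/s15c.png

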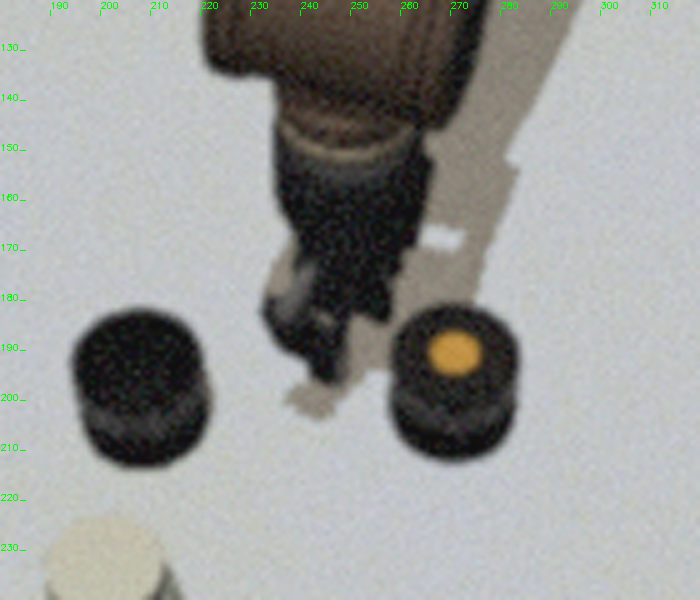

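```bash
python3 -m jog '[{"grip":0.5,"x":0,"y":-7,"z":0,"rx":0,"ry":0,"rz":0},{"grip":0.5,"x":0,"y":-7,"z":0,"rx":0,"ry":0,"rz":0},{"grip":0.5,"x":0,"y":-4,"z":0,"rx":0,"ry":0,"rz":0},{"grip":0.5,"x":0,"y":-3,"z":0,"rx":0,"ry":0,"rz":0},{"grip":0.5,"x":0,"y":-3,"z":0,"rx":0,"ry":0,"rz":0},{"grip":0.5,"x":0,"y":-4,"z":0,"rx":0,"ry":0,"rz":0},{"grip":0.5,"x":0,"y":-5,"z":0,"rx":0,"ry":0,"rz":0},{"grip":0.5,"x":0,"y":-5,"z":0,"rx":0,"ry":0,"rz":0}]' 30
python3 -m jog '[{"grip":0.5,"x":0,"y":-5,"z":0,"rx":0,"ry":0,"rz":0},{"grip":0.5,"x":0,"y":-6,"z":0,"rx":0,"ry":0,"rz":0},{"grip":0.5,"x":0,"y":-6,"z":0,"rx":0,"ry":0,"rz":0},{"grip":0.5,"x":0,"y":-6,"z":0,"rx":0,"ry":0,"rz":0}]' 30
python3 -c "
from h import *
st()
snap('wrist','w16');crop('w16',0,0,512,384,1.4,'w16c')"
```

```text
time: 18.82
eef_pos: [0.5017, -0.0569, 0.1868]
tcp_rot: [0.958, -0.286, -0.0, 0.001]
contact_force: [-3.6, -3.8, 2.1]
opening: 0.495
time: 19.15
eef_pos: [0.5144, -0.0376, 0.1868]
tcp_rot: [0.958, -0.286, -0.0, 0.001]
contact_force: [-2.4, -3.6, 2.2]
opening: 0.498
t19.15 tcp [ 0.5144 -0.0376  0.1868] xaz -33.27 z [-0.0011 -0.0015 -1.    ] F [-2.4 -3.6  2.2] open 0.498 q [-2.700e-01  2.370e-01  2.091e+00 -2.000e-03  8.140e-01  3.130e-01]
```

View pics/w16c.png

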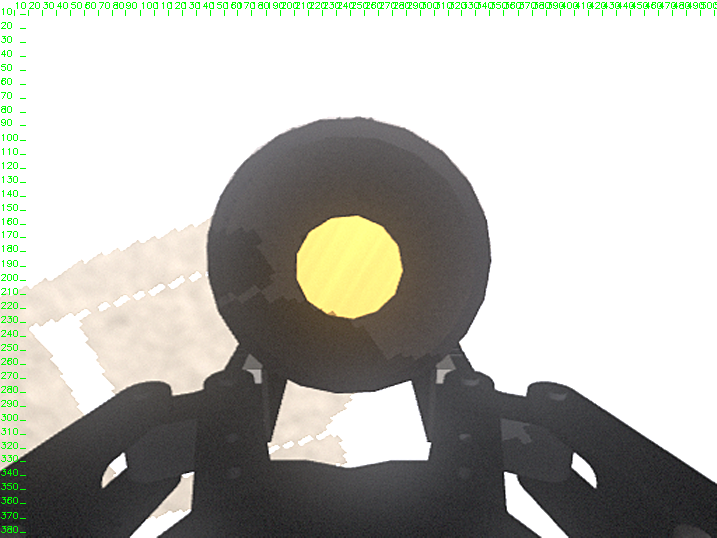

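```bash
cat >> h.py <<'E'
BAY=np.array([.6224,.2283]);AX=np.array([np.cos(np.radians(86.75)),np.sin(np.radians(86.75))])
def hous(fn,u,v):
    w=load(fn);p,R=st();H=ray(w,u,v,.052);print("H",H.round(4),"H in tool",(R.inv().apply(H-p)*1000).round(1))
    r=H[:2]-BAY;print("H bay-x %.1f bay-y %.1f"%(r@AX*1000,r@[-AX[1],AX[0]]*1000))
    P=BAY-.110*AX;d=P-H[:2];print("to P",np.linalg.norm(d),"az",np.degrees(np.arctan2(d[1],d[0])))
E
python3 -c "
from h import *
hous('w16',249.3,190.7)"
```

```text
t19.20 tcp [ 0.5148 -0.0369  0.1868] xaz -33.28 z [-0.e+00 -4.e-04 -1.e+00] F [-1.1 -0.7  0.5] open 0.503 q [-2.68e-01  2.37e-01  2.09e+00 -1.00e-03  8.14e-01  3.13e-01]
H [ 0.5353 -0.0063  0.052 ] H in tool [  0.3 -36.9 134.8]
H bay-x -239.2 bay-y 73.6
to P 0.14868449327755157 az 57.06449587772799
```

```bash
python3 -m jog '[{"grip":0.5,"x":0,"y":-6,"z":0,"rx":0,"ry":0,"rz":0},{"grip":0.5,"x":0,"y":-9,"z":0,"rx":0,"ry":0,"rz":0},{"grip":0.5,"x":0,"y":-11,"z":0,"rx":0,"ry":0,"rz":0},{"grip":0.5,"x":0,"y":-11,"z":0,"rx":0,"ry":0,"rz":0},{"grip":0.5,"x":0,"y":-11,"z":0,"rx":0,"ry":0,"rz":0},{"grip":0.5,"x":0,"y":-11,"z":0,"rx":0,"ry":0,"rz":0},{"grip":0.5,"x":0,"y":-11,"z":0,"rx":0,"ry":0,"rz":0},{"grip":0.5,"x":0,"y":-11,"z":0,"rx":0,"ry":0,"rz":0}]' 30
python3 -m jog '[{"grip":0.5,"x":0,"y":-11,"z":0,"rx":0,"ry":0,"rz":0},{"grip":0.5,"x":0,"y":-11,"z":0,"rx":0,"ry":0,"rz":0},{"grip":0.5,"x":0,"y":-11,"z":0,"rx":0,"ry":0,"rz":0},{"grip":0.5,"x":0,"y":-11,"z":0,"rx":0,"ry":0,"rz":0},{"grip":0.5,"x":0,"y":-9,"z":0,"rx":0,"ry":0,"rz":0},{"grip":0.5,"x":0,"y":-6,"z":0,"rx":0,"ry":0,"rz":0},{"grip":0.5,"x":0,"y":-3,"z":0,"rx":0,"ry":0,"rz":0},{"grip":0.5,"x":0,"y":0,"z":0,"rx":0,"ry":0,"rz":0}]' 30
python3 -c "
from h import *
st()
snap('wrist','w17');crop('w17',0,0,512,384,1.4,'w17c')"
```

```text
time: 19.87
eef_pos: [0.5589, 0.0301, 0.1867]
tcp_rot: [0.958, -0.286, -0.001, 0.001]
contact_force: [-2.7, -4.7, 3.6]
opening: 0.503
time: 20.53
eef_pos: [0.5931, 0.0823, 0.1867]
tcp_rot: [0.958, -0.286, 0.0, -0.0]
contact_force: [-1.4, -2.3, 2.7]
opening: 0.502
t20.53 tcp [0.5931 0.0823 0.1867] xaz -33.29 z [ 1.e-04  0.e+00 -1.e+00] F [-1.4 -2.3  2.7] open 0.502 q [-0.031  0.39   1.888  0.     0.864  0.55 ]
```

View pics/w17c.png

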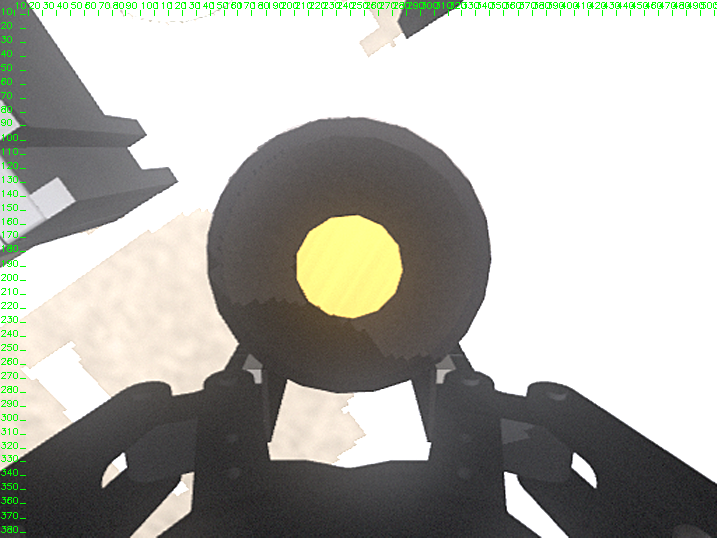

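```bash
python3 -c "
from h import *
hous('w17',249.3,190.7)
H=ray(load('w17'),249.3,190.7,.052)[:2]
plan([*(H-.052*AX),.1867],Rt(-3.25))"
```

```text
t20.58 tcp [0.593  0.0823 0.1867] xaz -33.31 z [ 6.e-04  5.e-04 -1.e+00] F [-0.7 -1.7  2.2] open 0.501 q [-3.200e-02  3.890e-01  1.889e+00  1.000e-03  8.630e-01  5.490e-01]
H [0.6141 0.1139 0.052 ] H in tool [  0.3 -37.9 134.7]
H bay-x -114.7 bay-y 1.8
to P 0.005039261688664234 az 66.07846516460047
t20.58 tcp [0.593  0.0823 0.1867] xaz -33.31 z [ 6.e-04  5.e-04 -1.e+00] F [-0.7 -1.7  2.2] open 0.501 q [-3.200e-02  3.890e-01  1.889e+00  1.000e-03  8.630e-01  5.490e-01]
rot first (deg) [-4.000e-02 -2.000e-02 -3.006e+01]  then shift tool mm [19.3 19.2 -0. ]  / shift in current axes [26.4  7.  -0. ]
```

```bash
python3 -m jog '[{"grip":0.5,"x":0,"y":8,"z":0,"rx":0,"ry":0,"rz":0},{"grip":0.5,"x":0,"y":17,"z":0,"rx":0,"ry":0,"rz":0},{"grip":0.5,"x":0,"y":0,"z":0,"rx":0,"ry":0,"rz":-6},{"grip":0.5,"x":0,"y":0,"z":0,"rx":0,"ry":0,"rz":-6},{"grip":0.5,"x":0,"y":0,"z":0,"rx":0,"ry":0,"rz":-6},{"grip":0.5,"x":0,"y":0,"z":0,"rx":0,"ry":0,"rz":-6},{"grip":0.5,"x":0,"y":0,"z":0,"rx":0,"ry":0,"rz":-6.06},{"grip":0.5,"x":16,"y":0,"z":0,"rx":0,"ry":0,"rz":0}]' 30
python3 -m jog '[{"grip":0.5,"x":16,"y":-2,"z":0,"rx":0,"ry":0,"rz":0},{"grip":0.5,"x":0,"y":0,"z":0,"rx":0,"ry":0,"rz":0},{"grip":0.5,"x":0,"y":0,"z":0,"rx":0,"ry":0,"rz":0}]' 30
python3 -c "
from h import *
st()
snap('wrist','w18');crop('w18',0,0,512,384,1.4,'w18c')"
```

```text
time: 21.25
eef_pos: [0.5927, 0.0604, 0.1851]
tcp_rot: [1.0, -0.027, -0.002, -0.001]
contact_force: [-0.4, -0.7, -1.0]
opening: 0.499
time: 21.5
eef_pos: [0.6111, 0.0611, 0.1863]
tcp_rot: [1.0, -0.029, 0.0, -0.0]
contact_force: [0.1, -0.6, 0.6]
opening: 0.504
t21.50 tcp [0.6111 0.0611 0.1863] xaz -3.28 z [ 1.e-04  7.e-04 -1.e+00] F [ 0.1 -0.6  0.6] open 0.504 q [-6.500e-02  4.180e-01  1.849e+00  1.000e-03  8.750e-01 -9.000e-03]
```

View pics/w18c.png

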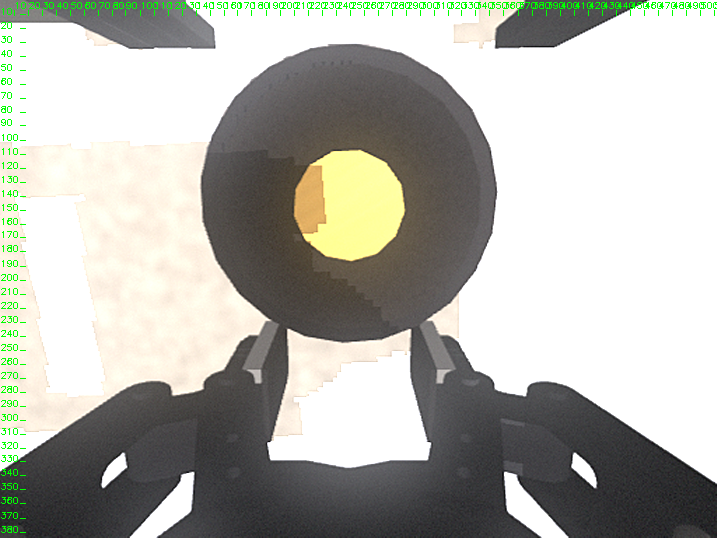

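```bash
python3 -c "
from h import *
hous('w18',249.3,145.5)
w=load('w18')
for z in (0,.06):
  a,b=[ray(w,u,33.6,z) for u in(153.6,354.3)];print(z,a.round(4),b.round(4),np.linalg.norm(a-b))
  for c in(a,b,(a+b)/2): r=c[:2]-BAY; print(r@AX*1000,r@[-AX[1],AX[0]]*1000)
"
```

```text
t21.55 tcp [0.6105 0.0613 0.186 ] xaz -3.27 z [-1.1e-03  6.0e-04 -1.0e+00] F [-1.4 -0.9  0.8] open 0.497 q [-6.500e-02  4.170e-01  1.851e+00  1.000e-03  8.750e-01 -9.000e-03]
H [0.6142 0.1145 0.052 ] H in tool [  0.8 -53.3 134. ]
H bay-x -114.1 bay-y 1.7
to P 0.0044418649929298835 az 63.85903775899166
0 [0.5736 0.1611 0.    ] [0.6642 0.156  0.    ] 0.09075299033569684
-69.8416599453915 44.88883049447205
-69.85990436336031 -45.86415800735247
-69.85078215437592 -0.48766375644026855
0.06 [0.5895 0.1478 0.06  ] [0.6451 0.1447 0.06  ] 0.055694126465822794
-82.20265883536509 28.295457204412575
-82.21385523691494 -27.39866813598266
-82.20825703614 0.44839453421495856
```

```bash
python3 -m jog '[{"grip":0.5,"x":1,"y":-6,"z":0,"rx":0,"ry":0,"rz":0},{"grip":0.5,"x":0.8,"y":-5,"z":0,"rx":0,"ry":0,"rz":0},{"grip":0.5,"x":0,"y":-3,"z":0,"rx":0,"ry":0,"rz":0},{"grip":0.5,"x":0,"y":-3,"z":0,"rx":0,"ry":0,"rz":0},{"grip":0.5,"x":0,"y":-4,"z":0,"rx":0,"ry":0,"rz":0},{"grip":0.5,"x":0,"y":-6,"z":0,"rx":0,"ry":0,"rz":0},{"grip":0.5,"x":0,"y":-8,"z":0,"rx":0,"ry":0,"rz":0},{"grip":0.5,"x":0,"y":-8,"z":0,"rx":0,"ry":0,"rz":0}]' 30
python3 -m jog '[{"grip":0.5,"x":0,"y":-5,"z":0,"rx":0,"ry":0,"rz":0},{"grip":0.5,"x":0,"y":0,"z":0,"rx":0,"ry":0,"rz":0}]' 30
python3 -c "
from h import *
st()
snap('wrist','w19');crop('w19',0,0,512,384,1.4,'w19c')"
```

```text
time: 22.22
eef_pos: [0.6154, 0.1048, 0.1864]
tcp_rot: [1.0, -0.029, 0.0, -0.0]
contact_force: [-0.2, -2.2, -1.2]
opening: 0.501
time: 22.38
eef_pos: [0.6157, 0.1107, 0.1866]
tcp_rot: [1.0, -0.028, 0.0, -0.001]
contact_force: [0.3, 0.1, 0.1]
opening: 0.5
t22.38 tcp [0.6157 0.1107 0.1866] xaz -3.20 z [ 4.0e-04  1.2e-03 -1.0e+00] F [0.3 0.1 0.1] open 0.500 q [0.016 0.438 1.82  0.002 0.883 0.071]
```

View pics/w19c.png

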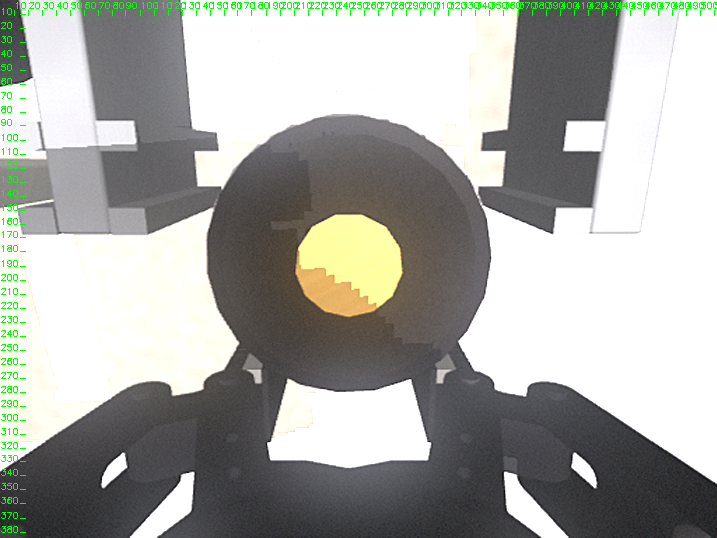

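```bash
python3 -m jog '[{"grip":0.5,"x":0,"y":-5,"z":0,"rx":0,"ry":0,"rz":0},{"grip":0.5,"x":0,"y":-8,"z":0,"rx":0,"ry":0,"rz":0},{"grip":0.5,"x":0,"y":-8,"z":0,"rx":0,"ry":0,"rz":0},{"grip":0.5,"x":0,"y":-8,"z":0,"rx":0,"ry":0,"rz":0},{"grip":0.5,"x":0,"y":-5,"z":0,"rx":0,"ry":0,"rz":0},{"grip":0.5,"x":0,"y":0,"z":0,"rx":0,"ry":0,"rz":0}]' 30
python3 -m jog '[{"grip":0.5,"x":0,"y":-4,"z":0,"rx":0,"ry":0,"rz":0},{"grip":0.5,"x":0,"y":-6,"z":0,"rx":0,"ry":0,"rz":0},{"grip":0.5,"x":0,"y":-6,"z":0,"rx":0,"ry":0,"rz":0},{"grip":0.5,"x":0,"y":-4,"z":0,"rx":0,"ry":0,"rz":0},{"grip":0.5,"x":0,"y":0,"z":0,"rx":0,"ry":0,"rz":0}]' 30
python3 -c "
from h import *
st()
snap('wrist','w20');crop('w20',0,0,512,384,1.4,'w20c')
snap('scene','s20');crop('s20',300,100,430,270,4,'s20c')"
```

```text
time: 22.93
eef_pos: [0.6176, 0.1445, 0.1867]
tcp_rot: [1.0, -0.028, 0.0, -0.001]
contact_force: [0.8, -0.3, 0.0]
opening: 0.498
time: 23.35
eef_pos: [0.6195, 0.1591, 0.1878]
tcp_rot: [1.0, -0.029, -0.001, 0.004]
contact_force: [-6.5, -11.4, 9.4]
opening: 0.498
t23.35 tcp [0.6195 0.1591 0.1878] xaz -3.38 z [-0.0029 -0.0072 -1.    ] F [ -6.5 -11.4   9.4] open 0.498 q [ 0.094  0.462  1.783 -0.009  0.901  0.158]
```

View pics/w20c.png

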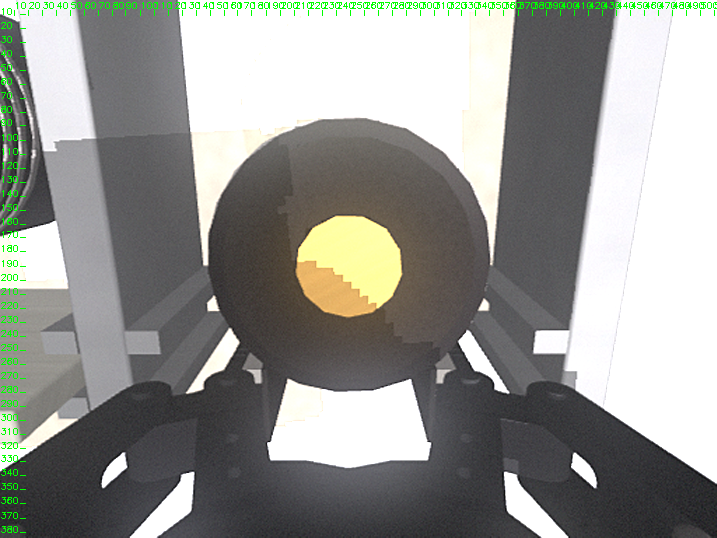

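View pics/s20c.png

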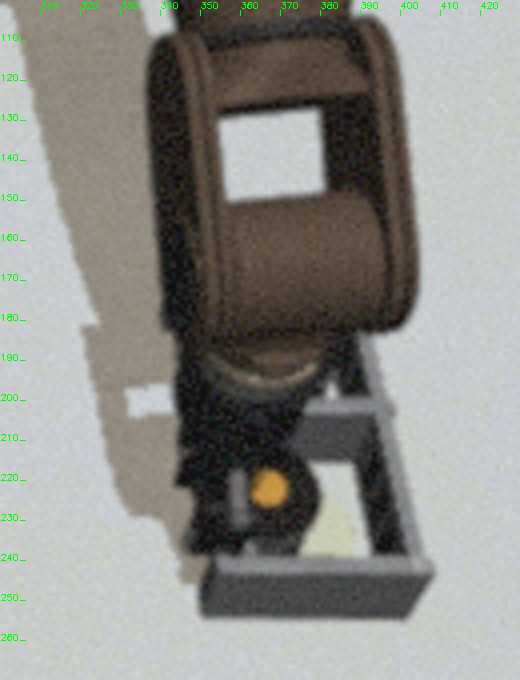

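```bash
python3 -m jog '[{"grip":0.5,"x":0,"y":5,"z":0,"rx":0,"ry":0,"rz":0},{"grip":0.5,"x":0,"y":6,"z":0,"rx":0,"ry":0,"rz":0},{"grip":0.5,"x":0,"y":6,"z":0,"rx":0,"ry":0,"rz":0},{"grip":0.5,"x":0,"y":6,"z":0,"rx":0,"ry":0,"rz":0},{"grip":0.5,"x":0,"y":0,"z":0,"rx":0,"ry":0,"rz":0}]' 30
python3 -m jog '[{"grip":0.5,"x":0,"y":0,"z":-6,"rx":0,"ry":0,"rz":0},{"grip":0.5,"x":0,"y":0,"z":-6,"rx":0,"ry":0,"rz":0},{"grip":0.5,"x":0,"y":0,"z":0,"rx":0,"ry":0,"rz":0},{"grip":0.5,"x":0,"y":0,"z":0,"rx":0,"ry":0,"rz":0}]' 30
python3 -c "
from h import *
st()
snap('wrist','w21');crop('w21',0,0,512,384,1.4,'w21c')
snap('scene','s21');crop('s21',300,100,430,270,4,'s21c')"
```

```text
time: 23.87
eef_pos: [0.6171, 0.1393, 0.186]
tcp_rot: [1.0, -0.029, -0.001, 0.0]
contact_force: [0.2, 0.4, 0.4]
opening: 0.5
time: 24.2
eef_pos: [0.6178, 0.1403, 0.1995]
tcp_rot: [1.0, -0.028, 0.001, -0.0]
contact_force: [0.1, 0.1, 0.5]
opening: 0.5
t24.20 tcp [0.6178 0.1403 0.1995] xaz -3.24 z [ 1.8e-03  2.0e-04 -1.0e+00] F [0.1 0.1 0.5] open 0.500 q [0.063 0.432 1.798 0.    0.909 0.12 ]
```

View pics/w21c.png

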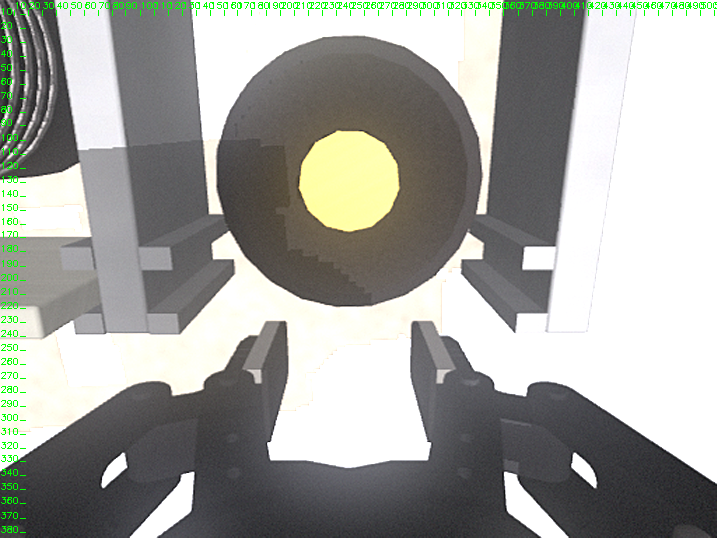

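View pics/s21c.png

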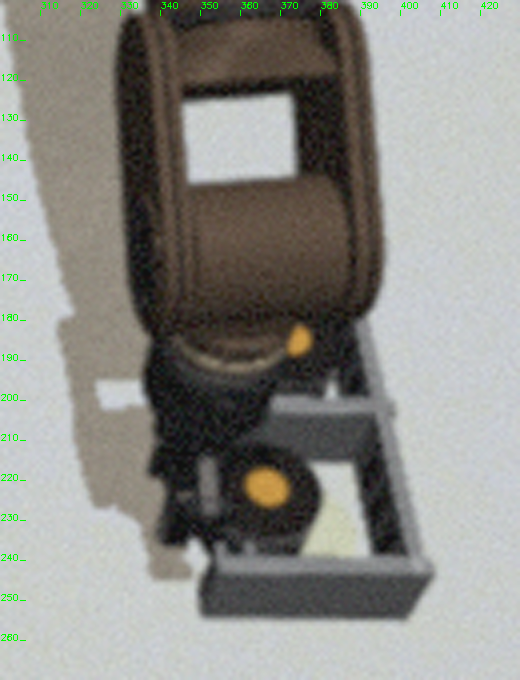

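```bash
python3 -c "
from h import *
hous('w21',249.6,128.9)
w=load('w21')
for u,v in ((179/1.4,333/1.4),(516/1.4,333/1.4)):
  c=ray(w,u,v,.06);r=c[:2]-BAY;print(r@AX*1000,r@[-AX[1],AX[0]]*1000)"
```

```text
t24.30 tcp [0.6175 0.1403 0.1988] xaz -3.23 z [ 3.e-04  1.e-04 -1.e+00] F [ 1.  -0.3  0.7] open 0.499 q [0.063 0.433 1.799 0.    0.909 0.12 ]
H [0.6215 0.1981 0.052 ] H in tool [  0.7 -57.9 146.8]
H bay-x -30.2 bay-y -0.8
to P 0.07981278572940156 az -93.83299543778062
-69.67326320472155 44.666747159208214
-69.72322576701869 -45.35482370225663
```

```bash
python3 -m jog '[{"grip":0.5,"x":0,"y":-5,"z":0,"rx":0,"ry":0,"rz":0},{"grip":0.5,"x":0,"y":-5,"z":0,"rx":0,"ry":0,"rz":0},{"grip":0.5,"x":0,"y":-4,"z":0,"rx":0,"ry":0,"rz":0},{"grip":0.5,"x":0,"y":-3,"z":0,"rx":0,"ry":0,"rz":0}]' 30
python3 -m jog '[{"grip":0.5,"x":0,"y":-3,"z":0,"rx":0,"ry":0,"rz":0},{"grip":0.5,"x":0,"y":-4,"z":0,"rx":0,"ry":0,"rz":0},{"grip":0.5,"x":0,"y":-4,"z":0,"rx":0,"ry":0,"rz":0}]' 30
python3 -c "
from h import *
st()
snap('wrist','w22');crop('w22',0,0,512,384,1.4,'w22c')
snap('scene','s22');crop('s22',300,100,430,270,4,'s22c')"
```

```text
time: 24.63
eef_pos: [0.6183, 0.1578, 0.1984]
tcp_rot: [1.0, -0.028, -0.0, -0.0]
contact_force: [-0.2, 0.4, 0.1]
opening: 0.5
time: 24.88
eef_pos: [0.6191, 0.1679, 0.1985]
tcp_rot: [1.0, -0.028, -0.0, 0.001]
contact_force: [-0.3, -2.9, 0.9]
opening: 0.5
t24.88 tcp [0.6191 0.1679 0.1985] xaz -3.23 z [-5.0e-04 -1.4e-03 -1.0e+00] F [-0.3 -2.9  0.9] open 0.500 q [ 0.107  0.449  1.777 -0.002  0.916  0.164]
```

View pics/w22c.png

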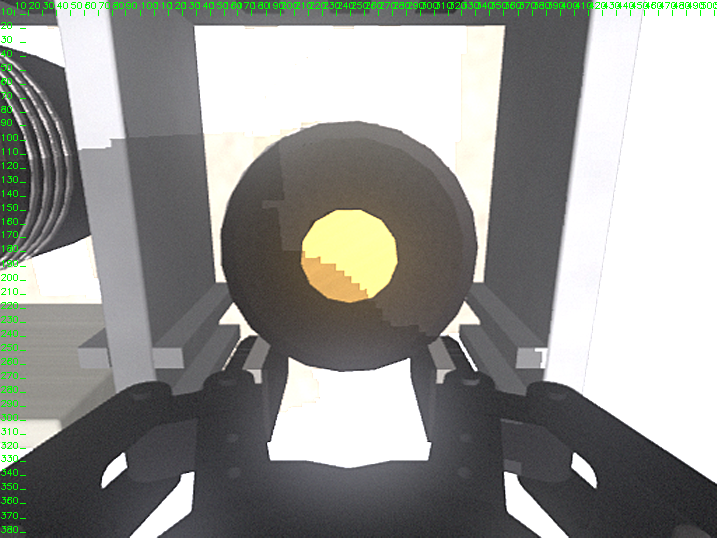

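View pics/s22c.png

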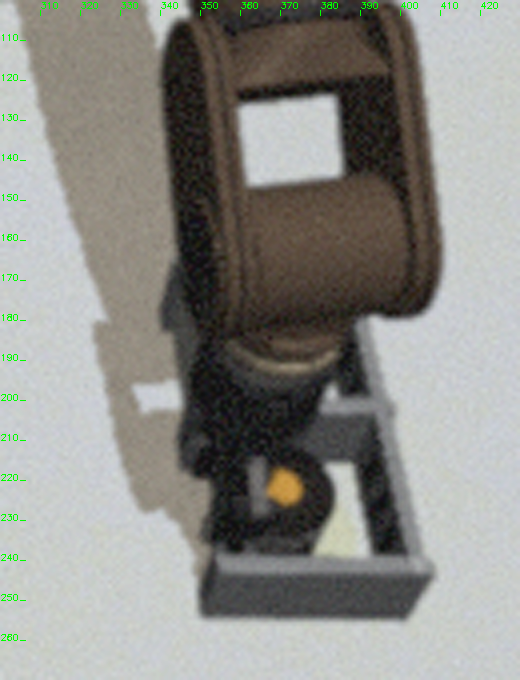

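```bash
python3 -m jog '[{"grip":0.5,"x":0,"y":-4,"z":0,"rx":0,"ry":0,"rz":0},{"grip":0.5,"x":0,"y":-4,"z":0,"rx":0,"ry":0,"rz":0},{"grip":0.5,"x":0,"y":-2,"z":0,"rx":0,"ry":0,"rz":0}]' 30
python3 -m jog '[{"grip":0.5,"x":0,"y":-3,"z":0,"rx":0,"ry":0,"rz":0},{"grip":0.5,"x":0,"y":-4,"z":0,"rx":0,"ry":0,"rz":0},{"grip":0.5,"x":0,"y":-3,"z":0,"rx":0,"ry":0,"rz":0},{"grip":0.5,"x":0,"y":0,"z":0,"rx":0,"ry":0,"rz":0}]' 30
python3 -c "
from h import *
st()
snap('wrist','w23');crop('w23',0,0,512,384,1.4,'w23c')"
```

```text
time: 25.23
eef_pos: [0.6195, 0.1783, 0.1984]
tcp_rot: [1.0, -0.028, -0.0, 0.0]
contact_force: [-0.1, -3.5, -1.0]
opening: 0.499
time: 25.57
eef_pos: [0.62, 0.1888, 0.1985]
tcp_rot: [1.0, -0.028, -0.0, -0.0]
contact_force: [-0.5, -1.7, -0.7]
opening: 0.502
t25.57 tcp [0.62   0.1888 0.1985] xaz -3.23 z [ 0.e+00  8.e-04 -1.e+00] F [-0.5 -1.7 -0.7] open 0.502 q [1.39e-01 4.61e-01 1.76e+00 1.00e-03 9.21e-01 1.95e-01]
```

View pics/w23c.png

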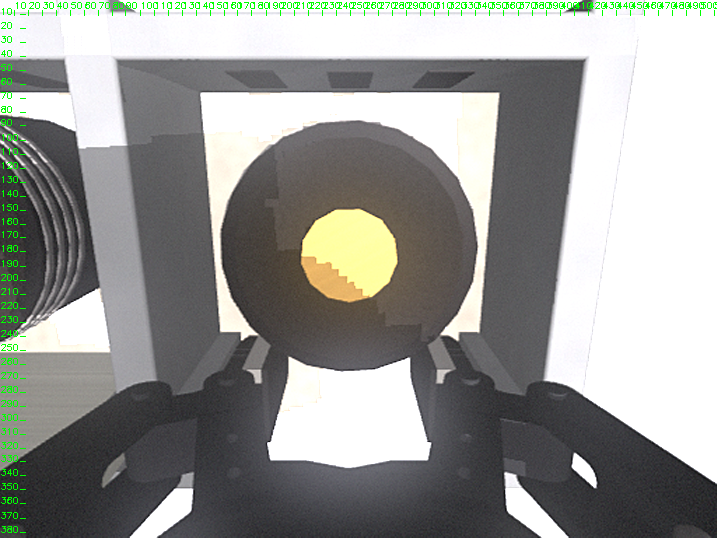

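```bash
python3 -c "
from h import *
hous('w23',249.6,181.8)"
```

```text
t25.62 tcp [0.62   0.1888 0.1985] xaz -3.24 z [ 1.0e-04  1.1e-03 -1.0e+00] F [-0.5 -0.8 -1.4] open 0.500 q [1.39e-01 4.60e-01 1.76e+00 1.00e-03 9.21e-01 1.95e-01]
H [0.6224 0.2271 0.052 ] H in tool [  0.2 -38.2 146.5]
H bay-x -1.2 bay-y -0.1
to P 0.10879810461515309 az -93.27923936235965
```

```bash
python3 -m jog '[{"grip":0.5,"x":0,"y":5,"z":0,"rx":0,"ry":0,"rz":0},{"grip":0.5,"x":0,"y":12,"z":0,"rx":0,"ry":0,"rz":0},{"grip":0.5,"x":0,"y":18,"z":0,"rx":0,"ry":0,"rz":0},{"grip":0.5,"x":0,"y":20,"z":0,"rx":0,"ry":0,"rz":0},{"grip":0.5,"x":0,"y":20,"z":0,"rx":0,"ry":0,"rz":0},{"grip":0.5,"x":0,"y":20,"z":-10,"rx":0,"ry":0,"rz":0},{"grip":0.5,"x":0,"y":20,"z":-25,"rx":0,"ry":0,"rz":0},{"grip":0.5,"x":0,"y":20,"z":-30,"rx":0,"ry":0,"rz":0}]' 30
python3 -m jog '[{"grip":0.5,"x":0,"y":25,"z":-30,"rx":0,"ry":0,"rz":0},{"grip":0.5,"x":0,"y":25,"z":-30,"rx":0,"ry":0,"rz":0},{"grip":0.5,"x":0,"y":15,"z":-20,"rx":0,"ry":0,"rz":0},{"grip":0.5,"x":0,"y":0,"z":0,"rx":0,"ry":0,"rz":0},{"grip":0.5,"x":0,"y":0,"z":0,"rx":0,"ry":0,"rz":0}]' 30
python3 -c "
from h import *
st()
snap('scene','s24');crop('s24',80,140,430,270,2.2,'s24c')
snap('top','t24');crop('t24',100,110,410,270,2.5,'t24c');snap('wrist','w24')"
```

```text
time: 26.28
eef_pos: [0.6112, 0.0515, 0.2618]
tcp_rot: [1.0, -0.029, -0.003, -0.0]
contact_force: [1.4, 0.6, 0.8]
opening: 0.5
time: 26.7
eef_pos: [0.6089, -0.0131, 0.3456]
tcp_rot: [1.0, -0.03, 0.002, -0.0]
contact_force: [0.3, -0.0, 0.1]
opening: 0.501
t26.70 tcp [ 0.6089 -0.0131  0.3456] xaz -3.39 z [ 4.1e-03 -1.0e-04 -1.0e+00] F [ 0.3 -0.   0.1] open 0.501 q [-1.880e-01  1.970e-01  1.796e+00  1.000e-03  1.145e+00 -1.290e-01]
```

View pics/s24c.png

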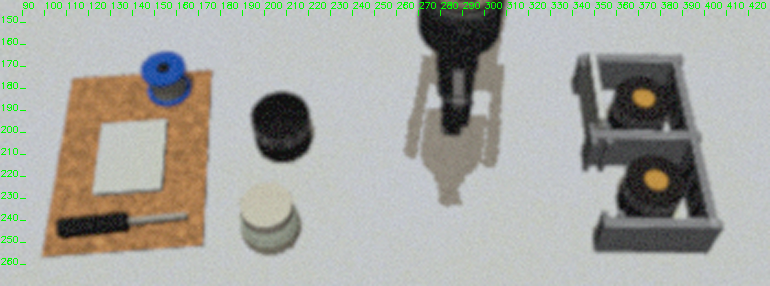

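View pics/t24c.png

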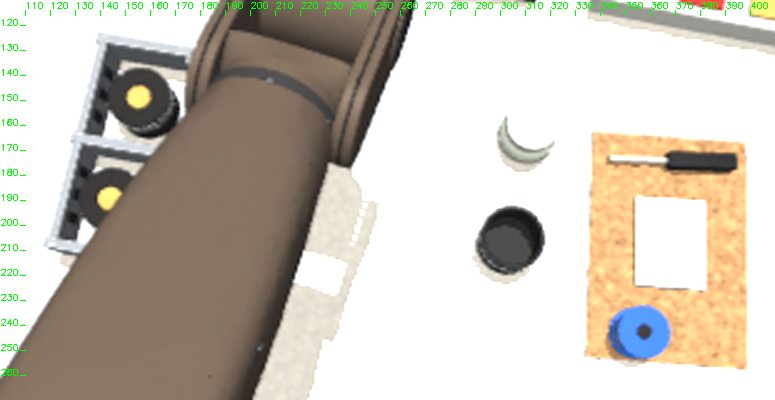

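View pics/w24.png

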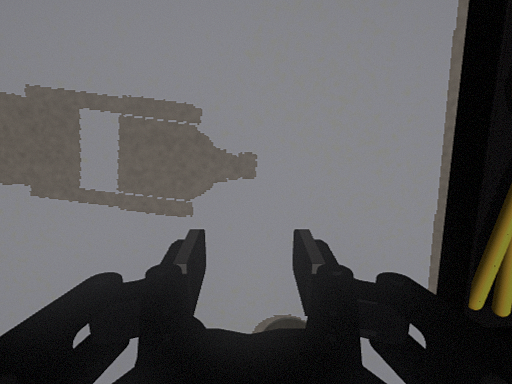

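```bash
python3 -c "
from h import *
s=load('s24');t=load('t24')
for H in (ray(s,378.2,221.8,.052),ray(t,155.5,149,.052)):
  r=H[:2]-BAY;print(H.round(4),r@AX*1000,r@[-AX[1],AX[0]]*1000)
print('cured',ray(s,372.3,184.3,.052))
f0=load('t0')['f'].astype(int);f1=t['f'].astype(int)
for n,(x0,y0,x1,y1) in dict(reel=(343,230,368,255),shell=(288,190,320,222),driver=(340,168,396,182)).items(): print(n,abs(f0-f1)[y0:y1,x0:x1].mean().round(2))
g0=load('s0')['f'].astype(int);g1=s['f'].astype(int)
for n,(x0,y0,x1,y1) in dict(jar=(188,220,218,256),gate0=(340,160,362,205),cured=(355,172,392,200)).items(): print(n,abs(g0-g1)[y0:y1,x0:x1].mean().round(2))
sign_off()"
```

```text
[0.6222 0.2309 0.052 ] 2.6115046151311723 0.3327489933499732
[0.6213 0.2273 0.052 ] -1.1023680967633318 1.0101737114178069
cured [0.50345858 0.24155135 0.052     ]
reel 24.36
shell 23.24
driver 22.59
jar 6.61
gate0 6.44
cured 6.08
the job is handed in; nothing more can be done
```

The job is done and handed in at about 27 s of the 72 s. The gate of the empty bay (bay 1) lies flat on the mat, and the potted housing stands in that bay past the slots.

- **Gate:** I drew gate 1 straight up out of its slots and carried it to the mat. I set its lower edge down at a tilt, then eased the other edge down on the lower finger. It dropped only about the last centimetre at that edge, by my estimate. It lies flat between the reel and the screwdriver.
- **Housing:** I pushed it along the bench between two half-open fingers, first to the bay's centre line, then straight in. It was never gripped or lifted.
- **Brush with the frame:** A gripper joint touched the frame once on the way in, at about 16 N on the wrist reading. I backed off, raised the tool 13 mm and finished the push without further contact.

**Last checks**
- The housing stands at x = -1.2 mm (wrist camera), -1.1 mm (top) and +2.6 mm (scene) from the bay point, and within 1 mm of the bay's centre line. The allowed range is -16 to +11 mm. The cameras differ by about 4 mm.
- By eye, gate 0, the cured housing, shell, jar, reel and driver are where they were. The cured housing measured within 1–2 mm of its first position.
- The pixel comparison of the other objects was inconclusive. The top view differed by about 23 grey levels in each patch, which I take to be a change in brightness but did not confirm. The scene view differed by about 6.

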